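Snap a turned shaft into a measuring nest and seat it on the end stop

TASK

Load the turned steel shaft into the measuring nest for its length check: take it off the V rest, lay it over the nest's two spring clips with its thick collar towards the end stop, and press it down until both clips snap round it and it lies fully home. Then slide it endwise, still in the clips, until the collar bears snugly on the stop, without shoving the stop off its setting and without forcing anything, and let go. Leave the other things on the desk where they are.

Things in the scene. Friction and masses are not known exactly. Their poses are not given: they have to be found in the camera images.
- shaft: the loose turned steel shaft, 140 mm long, about 0.26 kg. Origin on its axis, half-way along the grip section; x runs along it towards the collar. Along x: threaded tip 10 mm dia, -76 to -56; journal 16 mm dia, -56 to -20; grip section 20 mm dia, -20 to 20; journal 16 mm dia, 20 to 56; collar 28 mm dia, 56 to 64 mm. At the start it lies level, its axis 38 mm above the desk
- shaft_face (a point): centre of the flat end face of the shaft's collar, 64 mm from the shaft's origin along its axis: the face that must bear on the stop's button
- v_rest: fixed rest in which the shaft lies at the start: base 108 x 56 x 8 mm with two V posts (16 mm long, 20 mm wide, 34 mm high) at x = -38 and +38 mm under the shaft's journals; between them is free room for fingers round the grip section. Origin on the desk under its middle; x along the shaft, towards the collar
- nest: the fixed measuring nest: aluminium base 190 x 56 x 12 mm (x from -78 to 112) that carries two clips 76 mm apart and the end stop. Origin on the desk under the mid-point between the clips; x runs towards the stop, z up. A shaft that is fully home has its axis along x at y = 0, z = 46 mm. The clips take the journals: the shaft fits with its origin at x from -12 to 12 mm
- clip_a (a point): centre of the clip far from the stop, on the axis of a shaft that is home (z = 46 mm). A clip is a V support 12 mm long, 20 mm wide, with a sprung steel finger on each side (10 mm long in x) that opens sideways: lips of 2 mm radius 6 mm above this point, throat 11 mm wide; above them the fingers flare to 23 mm between their tips, 15.5 mm above this point
- clip_b (a point): the same for the clip next to the stop. A journal first meets the lips with its axis about 12.5 mm above this point. Pressing it through takes 4 to 8 N a clip, evenly from both fingers if it is centred. The force falls as it snaps in, about 6 mm above this point; friction can still hold it a few mm up, so press until it bears on the Vs and the force rises again. It then slides endwise against 4 to 8 N of clip friction
- stop: the nest's end stop: steel block with a thumbscrew and a round 13 mm button facing the clips. Origin at the centre of the button's face, on the nest's axis, 46 mm above the desk; x as in the nest (away from the clips). Its setting varies: the face stands 63 to 73 mm from the nest's origin. Its clamp is light: over 12 N shifts it. The collar is seated when it bears on the button with 4 to 12 N
- gauge_block: small steel gauge block lying behind the nest, 30 x 35 x 9 mm; to be left alone. Origin under its centre
- loupe: black inspection loupe, 35 mm dia, 40 mm high, standing behind the nest; to be left alone. Origin under its centre
- flange_part: turned flanged part, 58 mm dia, 30 mm high, standing left of the V rest; to be left alone. Origin under its centre
Things that resemble listed ones, but are neither listed nor needed, are in the scene too. Several things have the shape of the shaft; the one meant has the colours described above.

How it is judged:
On the way, in this order (a step that is already met when the one before it is completed fails the run):
1. both clips have snapped round the shaft and it lies fully home (z of shaft in the frame of nest between 0.044 and 0.0475 m and y of shaft in the frame of nest between -0.002 and 0.002 m and angle between the x axis of shaft and the x axis of nest, either way round below 0.03 rad), for 0.2 s.
2. its collar bears on the end stop with more than 4 N (contact force between shaft and stop above 4 N and x of shaft in the frame of stop above -0.0655 m and z of shaft in the frame of nest below 0.0475 m), for 0.2 s.
At the end, for the whole second after the job is handed in: the shaft lies at rest in both clips, its axis within 1.5 mm of the home height, within 2 mm of the nest's centre line and 0.03 rad of its direction, the collar's end face within 1.5 mm of the stop's button, and the stop within 1.5 mm of where it was set (all of step 1 and x of shaft in the frame of stop between -0.0655 and -0.062 m and distance of stop from where it was at the start of the episode below 0.0015 m and linear speed of shaft below 0.01 m/s); the robot touches nothing.
It fails at once if the collar is pushed on the stop with more than 12 N, or the stop is moved off its setting by more than 1.5 mm (contact force between shaft and stop above 12 N or distance of stop from where it was at the start of the episode above 0.0015 m).
It fails at once if the shaft is forced into the nest: contact forces on clips, Vs and stop of more than 40 N in all (contact force between shaft and nest above 40 N).
It fails at once if the gauge block, the loupe or the flanged part is moved more than 15 mm (distance of any of gauge_block, loupe, flange_part from where it was at the start of the episode above 0.015 m).
It also fails if it takes over 72 s, if anything falls off the work surface, if the arm or the gripper's body presses on something with over 40 N, if the wrist force passes 120 N, or if a joint passes its speed limit or range.

ROBOT

A 7-joint arm with a two-finger parallel gripper is mounted at the origin on a cart in front of the work surface, level with it; the furniture and walls round the work are solid. World frame = base frame: x ahead of the robot, y to its left, z up, the work surface at z = 0. Lengths are in m, angles in rad, forces in N, time in s.
With the tool pointing down it reaches from about 0.4 to 0.875 m from the base axis. Payload 19.3 kg.
Tool frame: the origin (TCP) lies between the finger pads; the fingertips stand 17 mm ahead of it and the grasp point (between the pads) lies 2 mm behind it (bot.tips_ahead is the z of the fingertips in the tool frame, in m); z points along the fingers, y is the direction in which the jaws open and shut (so a half turn about z gives the same grasp; the last joint's range is limited). The gripper opens to 85 mm and grips with 20 to 120 N. Pads are 22 mm wide; open, the fingers measure 114 mm over their backs; the gripper's body (76 mm by 85 mm) begins 54 mm behind the grasp point. The pads swing forward as they close: fully open they stand 13 mm farther back than shut.
Start: joints at [1.112, 0.521, -0.036, 1.599, 0.021, 1.021, -0.113], TCP at [0.237, -0.578, 0.248] pointing down, gripper open.
Joint ranges: [-2.91, 2.91], [-0.3, 2.13], [-1.5, 1.42], [0.17, 2.43], [-1.26, 4.41], [0.16, 1.93], [-2.52, 2.52]. Speed limits (rad/s): [1.89, 1.89, 2.39, 2.39, 3.01, 3.01, 3.01].

INTERFACE

Orientations are given as [roll, pitch, yaw] about the fixed x, y, z axes, in that order (R = Rz(yaw) Ry(pitch) Rx(roll)).
In Python, from workcell import telemetry, cams, job, bot gives the robot as it stands.
- The arm moves only by the tool arm_command, never from a script. Its argument "deltas" is a list of rows, each a list of 7 numbers: the opening, from -1 (shut) to 1 (fully open), so that 0 is half open, then the shift along the tool's x, y, z normalised to -1 to 1, where 1 is 150 mm, then the turn, a rotation vector about the tool's x, y, z normalised to -1 to 1, where 1 is 45 degrees. In form: [[hand, tx, ty, tz, rx, ry, rz], ...]. A call has 1 to 8 rows; each row is the pose to reach, as a shift and turn from the pose commanded when the call began, along the tool's axes at that moment; what a row does not reach only later rows make up. A row lasts 1/8 s, in which the tool goes at most 62.5 mm and 10.7 degrees, less where a joint would pass 70% of its speed; a pose out of reach is approached as far as the arm can. A call with a number of a shift or a turn outside -1 to 1 is refused whole. A call with a gripper value outside its range is refused whole. The fingers move at their own pace and stop on an object; "newtons" is the grip in N (left out, the last holds). Time passes only in rows, so rows that repeat a pose let the fingers close. It gives the time, the measured TCP pose, the force and the opening at its end, in the units of the state.
- telemetry.observe(): the state, without advancing time (a new reading comes with each control period).
- cams.grab_frame(name): name is "side" or "top"; returns the picture (384x512x3 uint8, blue, green, red); there is no depth.
- cams.get_calibration(name): a dict with "fx", "fy", "cx", "cy" (pixels), "k1" (the pictures are not rectified: a ray, as slopes to the right and down, at radius r is drawn at 1 + k1 r^2 times it, then the intrinsics apply), "R" (3x3) and "t" (3): a world point X has camera coordinates R X + t. Camera axes: x right, y down, z forward; pixel columns grow to the right and rows downward; lengths in m; the calibration is good to about 2 mm. A picture is of the moment at which its call begins. get_calibration takes no time and is no camera call.
- job.job_done(): hands the job in, once; it reports no verdict.
The state is a dict: "clock": time; "qpos": joint angles; "qd": joint speeds; "joint_efforts": joint torques, N m; "position": TCP position; "tool_rot": TCP orientation; "force": force on the tool from outside, world axes, zero at the start; "moment": the same for the moment, N m; "grip_width": finger opening in m.
Only numpy, scipy, OpenCV 4.12 (cv2) and the standard library are available. Lean on these libraries where they do the work, as an engineer would, in place of code of your own. Each camera call takes 0.05 s, during which the arm holds its last target.

## Working session

There is one attempt and no reset: what is moved stays moved. The work goes in short steps, Python scripts to look and compute and a tool call to move; the robot and the scene stay as the last step left them, time stands still between calls to the robot, and variables do not carry over. Pictures are saved under pics/ and viewed, and the job is handed in when it is done.

Besides the shell and the picture viewer there is one more tool, called after "Call:" as a command line: name --pt "numbers of a row" for each row, then --argument value for the rest. arm_command: Moves the arm, as the interface text tells. Its arguments: {"type":"object","properties":{"deltas":{"type":"array","items":{"type":"array","items":{"type":"number"}}},"newtons":{"type":"number"}},"required":["deltas"]}

```bash
ls; mkdir -p pics
python3 - <<'E'
from workcell import telemetry, cams, job, bot
import cv2
print(telemetry.observe())
for n in("side","top"):
    im=cams.grab_frame(n); cv2.imwrite(f"pics/{n}0.png",im); print(n,cams.get_calibration(n))
print(bot.tips_ahead)
E
```

```text
pics
{'clock': 0.0, 'qpos': array([ 1.11178521,  0.5220476 , -0.03632837,  1.59998738,  0.02122969,
        1.02109689, -0.11282612]), 'qd': array([ 0.00061416,  0.0024256 , -0.00011394,  0.00226398,  0.00011895,
        0.00013167,  0.00014007]), 'joint_efforts': array([-1.30373901e-03, -9.27108979e+01,  1.97985895e+00, -3.69931841e+01,
        1.78442494e-02,  8.21690366e-03, -2.38669692e-06]), 'position': array([ 0.23677326, -0.57807845,  0.24771217]), 'tool_rot': array([-3.14044415e+00,  1.06601416e-04,  3.88791078e-01]), 'force': array([ 0.399832  , -0.20985813, -0.05943398]), 'moment': array([ 0.02574005,  0.02679613, -0.012684  ]), 'grip_width': 0.08529006935372668}
side {'fx': 403.3024409804893, 'fy': 403.3024409804893, 'cx': 250.96320405035414, 'cy': 185.06001602677514, 'k1': -0.10251507312579626, 'R': array([[-0.97639655, -0.21469453, -0.02358027],
       [-0.09183162,  0.51147339, -0.85437809],
       [ 0.19549098, -0.83204641, -0.5191166 ]]), 't': array([ 0.62069169, -0.06970764,  1.31659677])}
top {'fx': 421.1657072165486, 'fy': 421.1657072165486, 'cx': 256.6656367766459, 'cy': 185.89804772401664, 'k1': -0.03072535322030255, 'R': array([[ 0.01347936, -0.99975164,  0.01774708],
       [-0.98829871, -0.01601762, -0.15168749],
       [ 0.15193408, -0.01549476, -0.98826917]]), 't': array([0.36131487, 0.57314998, 1.30499271])}
0.017
```

View pics/side0.png

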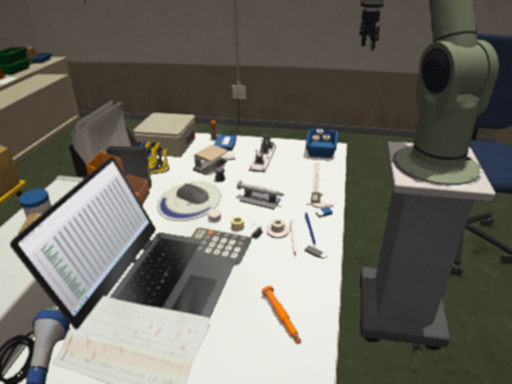

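View pics/top0.png

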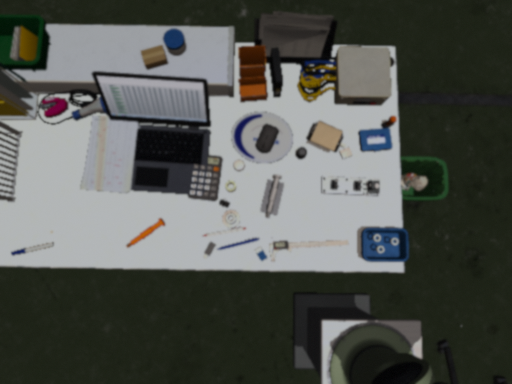

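Top view: a shaft on its rest at about (272,195), the nest at (350,186) with its stop at the right end (373,186). Next come the close crops.

Run:
```python
import cv2
t=cv2.imread("pics/top0.png"); s=cv2.imread("pics/side0.png")
c=lambda im,x,y,w,h,k,n:cv2.imwrite(n,cv2.resize(im[y:y+h,x:x+w],None,fx=k,fy=k,interpolation=cv2.INTER_CUBIC))
c(t,215,135,80,100,6,"pics/t1.png")
c(t,305,155,90,60,8,"pics/t2.png")
c(s,190,130,100,90,7,"pics/s1.png")
```

```text
(no output)
```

View pics/t1.png

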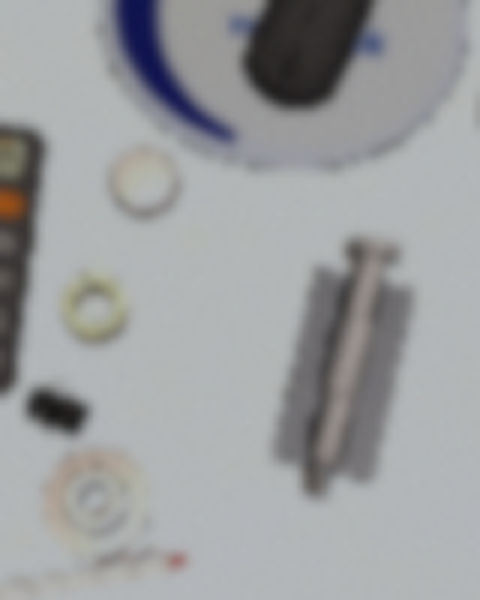

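View pics/t2.png

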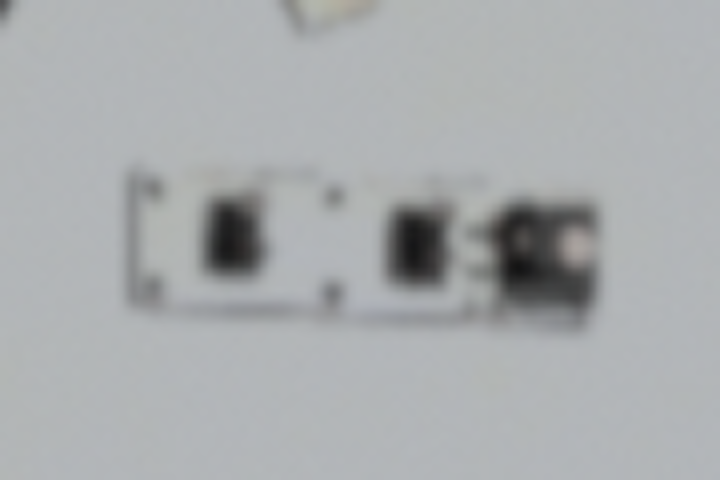

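View pics/s1.png

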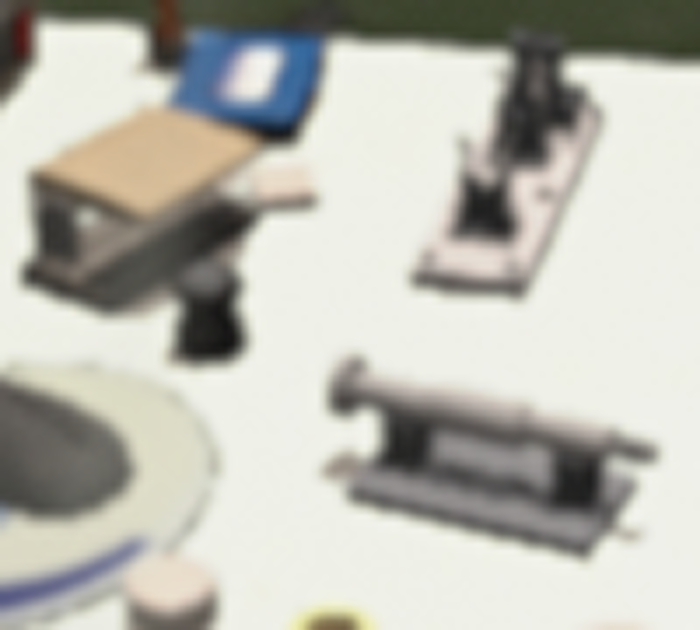

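```bash
cat > h.py <<'E'
import numpy as np, cv2
from workcell import telemetry, cams, job, bot
C={n:cams.get_calibration(n) for n in("side","top")}
def proj(n,X):
    c=C[n]; p=np.atleast_2d(X)@c["R"].T+c["t"]; s=p[:,:2]/p[:,2:]; r2=(s**2).sum(1,keepdims=True)
    s=s*(1+c["k1"]*r2); return s*[c["fx"],c["fy"]]+[c["cx"],c["cy"]]
def back(n,uv,z):
    c=C[n]; d=(np.array(uv,float)-[c["cx"],c["cy"]])/[c["fx"],c["fy"]]; s=d.copy()
    for _ in range(20): s=d/(1+c["k1"]*(s@s))
    R=c["R"]; o=-R.T@c["t"]; r=R.T@np.r_[s,1]; return o+r*(z-o[2])/r[2]
def T(p,yaw,X):
    c,s=np.cos(yaw),np.sin(yaw); return np.atleast_2d(X)@np.array([[c,-s,0],[s,c,0],[0,0,1]]).T+p
def box(x0,x1,y0,y1,z0,z1):
    P=np.array([[x,y,z] for x in(x0,x1) for y in(y0,y1) for z in(z0,z1)])
    return [(P[i],P[j]) for i in range(8) for j in range(i) if bin(i^j).count("1")==1]
def cyl(x0,x1,r,z):
    a=np.linspace(0,2*np.pi,25); L=[]
    for x in(x0,x1):
        q=np.c_[0*a+x,r*np.cos(a),z+r*np.sin(a)]; L+=list(zip(q[:-1],q[1:]))
    L+=[(np.array([x0,r*np.cos(b),z+r*np.sin(b)]),np.array([x1,r*np.cos(b),z+r*np.sin(b)])) for b in a[:-1:2]]
    return L
def shaft(z): return cyl(-76,-56,5,z)+cyl(-56,-20,8,z)+cyl(-20,20,10,z)+cyl(20,56,8,z)+cyl(56,64,14,z)
def draw(n,im,x,y,w,h,k,items,out):
    o=cv2.resize(im[y:y+h,x:x+w],None,fx=k,fy=k,interpolation=cv2.INTER_CUBIC)
    for p,yaw,segs,col in items:
        for a,b in segs:
            q=proj(n,T(p,yaw,np.array([a,b])/1000)); q=((q-[x,y]+.5)*k-.5)
            cv2.line(o,*[tuple(int(round(v*8)) for v in r) for r in q],col,1,cv2.LINE_AA,3)
    cv2.imwrite(out,o)
E
cat > ov.py <<'E'
from h import *
import sys
def run(N,ny,S,sy,tag,stop=68):
    t=cv2.imread("pics/top0.png"); s=cv2.imread("pics/side0.png")
    N=np.array([*N,0]);S=np.array([*S,0])
    nest=(N,ny,box(-78,112,-28,28,0,12),(0,0,255)); clips=(N,ny,box(-44,-32,-10,10,12,61)+box(32,44,-10,10,12,61)+cyl(stop,stop+3,6.5,46),(0,160,0))
    rest=(S,sy,box(-54,54,-28,28,0,8),(255,0,0)); sh=(S,sy,shaft(38),(0,0,255))
    draw("top",t,305,155,90,60,8,[nest,clips],f"pics/ot_n{tag}.png")
    draw("side",s,240,130,45,50,12,[nest,clips],f"pics/os_n{tag}.png")
    draw("top",t,255,165,40,60,10,[rest,sh],f"pics/ot_s{tag}.png")
    draw("side",s,230,170,60,45,12,[rest,sh],f"pics/os_s{tag}.png")
E
python3 - <<'E'
from ov import *
q=lambda a,b,k,x,y:((a+.5)/k-.5+x,(b+.5)/k-.5+y)
ca=back("top",q(233,238,8,305,155),.045); cb=back("top",q(418,245,8,305,155),.045)
f=back("top",q(374,243,6,215,135),.038); tp=back("top",q(315,495,6,215,135),.038)
print(ca,cb,np.linalg.norm(ca-cb),f,tp,np.linalg.norm(f-tp))
d=cb-ca; e=f-tp; N=(ca+cb)/2; u=e/np.linalg.norm(e); S=(f+tp)/2+u*.006
ny=np.arctan2(d[1],d[0]); sy=np.arctan2(e[1],e[0]); print(N,ny,S,sy)
run(N[:2],ny,S[:2],sy,"1")
E
```

```text
[0.57616108 0.12347636 0.045     ] [0.57453857 0.04900166 0.045     ] 0.07449236969849701 [0.60435598 0.30507498 0.038     ] [0.46874368 0.3354011  0.038     ] 0.13896175175803605
[0.57534983 0.08623901 0.045     ] -1.5925789678172007 [0.54240521 0.31892864 0.038     ] -0.22000404493261508
```

View pics/ot_n1.png

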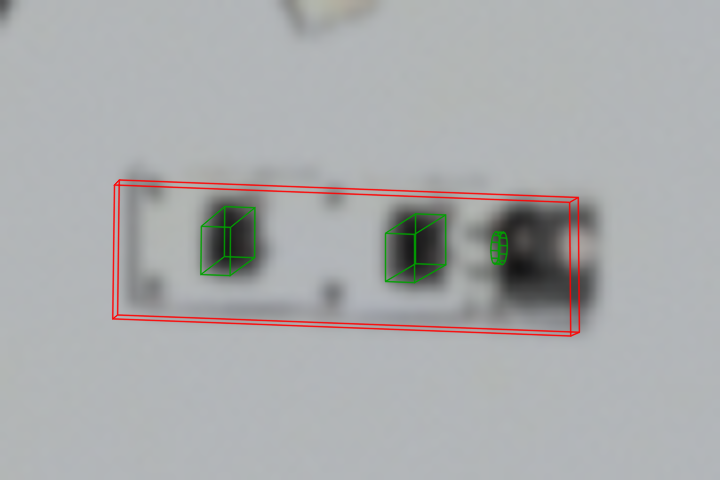

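View pics/os_n1.png

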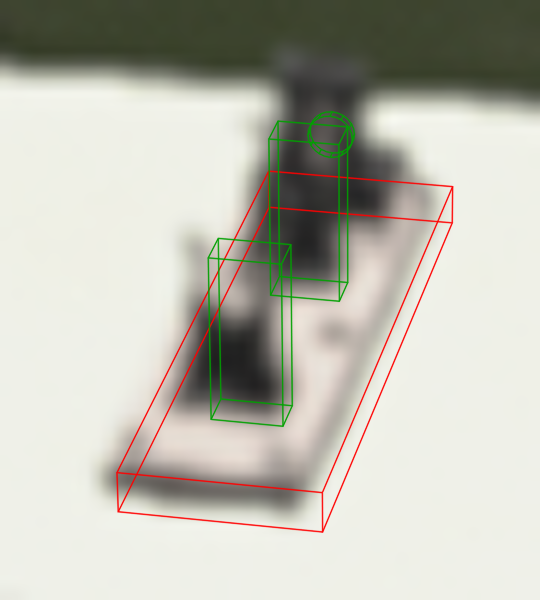

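View pics/ot_s1.png

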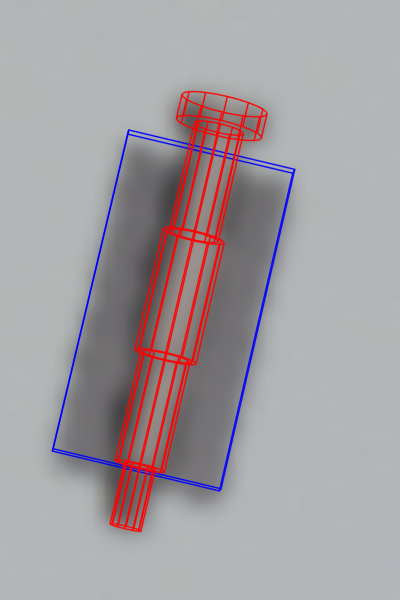

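View pics/os_s1.png

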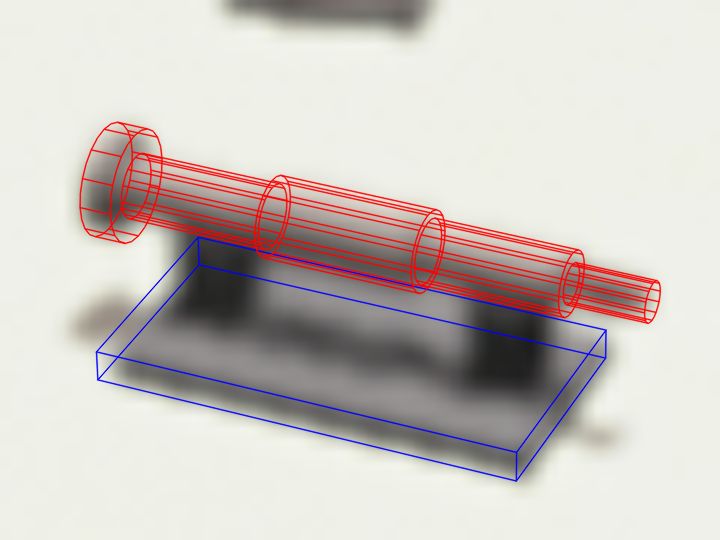

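Run:
```python
from ov import *
run((.5785,.0815),-1.597,(.5385,.3185),-.225,"2",stop=66)
a=[cv2.imread(f"pics/{n}2.png") for n in("os_n","ot_s","os_s")]
```

```text
(no output)
```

View pics/ot_n2.png

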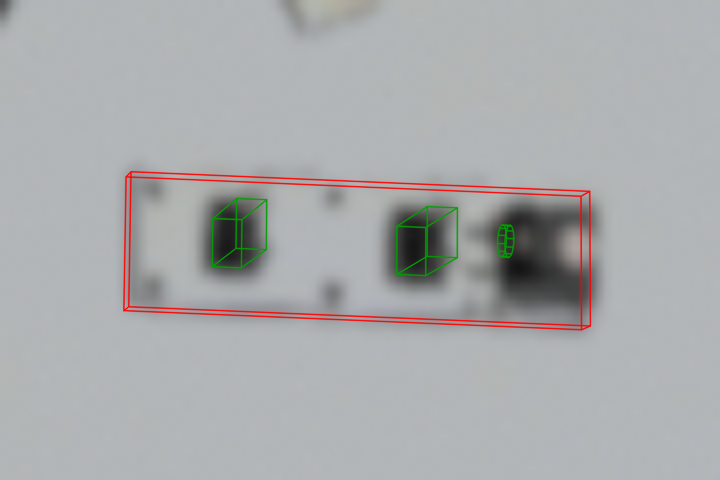

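View pics/os_n2.png

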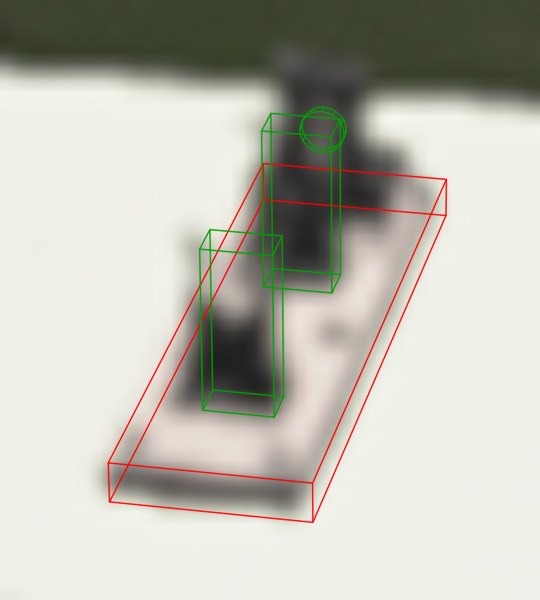

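View pics/ot_s2.png

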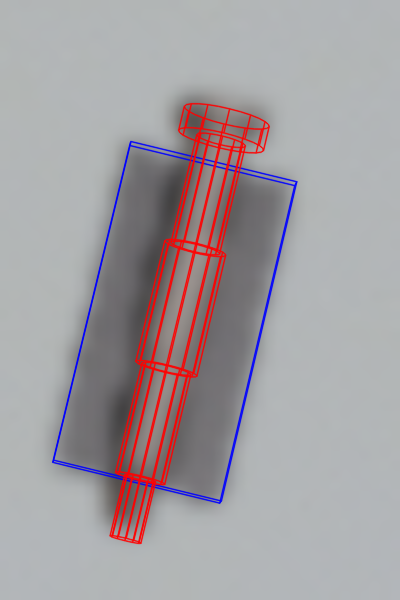

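View pics/os_s2.png

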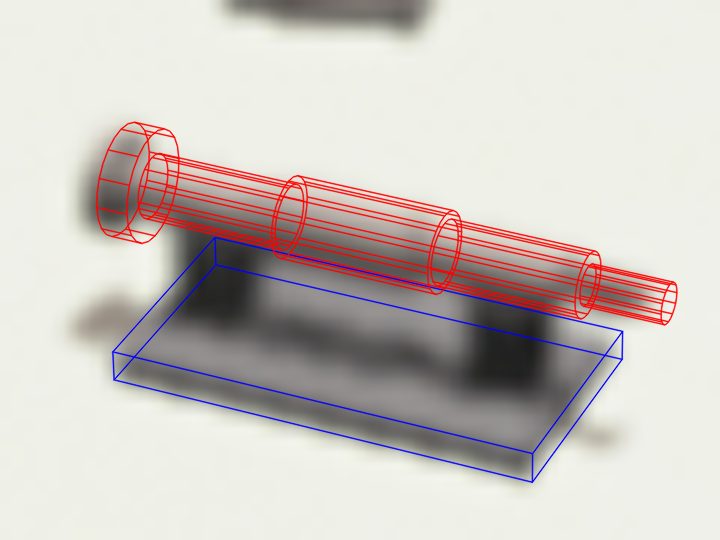

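```bash
cat >> h.py <<'E'
from scipy.spatial.transform import Rotation as Ro
def plan(p,yaw,from_=None):
    s=telemetry.observe(); p0=np.array(s["position"]); R0=Ro.from_euler("xyz",s["tool_rot"])
    if from_ is not None: p0=np.array(from_[:3]); R0=Ro.from_euler("xyz",[np.pi,0,from_[3]])
    R1=Ro.from_euler("xyz",[np.pi,0,yaw]); d=R0.inv().apply(np.array(p)-p0)/.15; r=(R0.inv()*R1).as_rotvec()/(np.pi/4)
    print("delta",d.round(4),"turn",r.round(4),"rows",np.linalg.norm(d)*.15/.0625,np.degrees(np.linalg.norm(r)*np.pi/4)/10.7)
E
python3 - <<'E'
from h import *
plan((.36,-.50,.25),.389+.7)
plan((.48,-.41,.25),.389+.785*2,(.36,-.5,.25,.389+.785))
E
```

```text
delta [ 0.9576 -0.1705 -0.0147] turn [-1.300e-03 -4.000e-04 -8.915e-01] rows 2.334523046783158 3.749375582670716
delta [0.8626 0.506  0.    ] turn [ 0.      0.     -0.9995] rows 2.4000000000000004 4.203475412875667
```

Call:
arm_command --pt "1 0.4 -0.07 0 0 0 -0.2" --pt "1 0.8 -0.14 0 0 0 -0.4" --pt "1 0.96 -0.17 0 0 0 -0.65" --pt "1 0.96 -0.17 0 0 0 -0.89" --pt "1 0.96 -0.17 0 0 0 -0.89" --newtons 80

```text
clock: 0.72
position: [0.3603, -0.5001, 0.248]
tool_rot: [-3.141, -0.0, 1.087]
force: [-0.0, -0.4, 0.5]
grip_width: 0.0852
```

Run:
```python
from h import *
s=telemetry.observe(); print(s["qpos"].round(3),s["position"].round(4),s["tool_rot"].round(4),s["force"].round(2))
plan((.46,-.40,.25),1.089+.785)
```

```text
[ 1.005  0.515 -0.227  1.616  0.13   1.026  0.256] [ 0.3603 -0.5001  0.248 ] [-3.1411e+00 -4.0000e-04  1.0873e+00] [-0.01 -0.38  0.5 ]
delta [ 0.8999  0.2781 -0.0132] turn [-4.0000e-04 -7.0000e-04 -1.0016e+00] rows 2.2607825609317533 4.212447626209348
```

Call:
arm_command --pt "1 0.4 0.12 0 0 0 -0.2" --pt "1 0.8 0.24 0 0 0 -0.4" --pt "1 0.9 0.28 0 0 0 -0.6" --pt "1 0.9 0.28 0 0 0 -0.72"

```text
clock: 1.23
position: [0.4614, -0.3989, 0.2481]
tool_rot: [3.141, -0.001, 1.654]
force: [0.2, -0.8, 0.3]
grip_width: 0.0856
```

Run:
```python
from h import *
plan((.52,-.27,.25),2.0)
plan((.55,-.13,.25),2.3,(.52,-.27,.25,2.0))
plan((.56,.015,.25),2.6,(.55,-.13,.25,2.3))
plan((.55,.16,.25),2.8,(.56,.015,.25,2.6))
plan((.54,.305,.25),2.92,(.55,.16,.25,2.8))
```

```text
delta [ 0.824   0.4613 -0.012 ] turn [ 3.000e-04 -8.000e-04 -4.401e-01] rows 2.2666699700505837 1.8510256085608743
delta [0.7654 0.5703 0.    ] turn [ 0.     0.    -0.382] rows 2.290851370124217 1.6064237246658588
delta [0.6764 0.6938 0.    ] turn [-0.     0.    -0.382] rows 2.325510696599781 1.6064237246658615
delta [0.5554 0.794  0.    ] turn [-0.      0.     -0.2546] rows 2.325510696599782 1.0709491497772385
delta [0.3866 0.8885 0.    ] turn [ 0.      0.     -0.1528] rows 2.3255106965997814 0.6425694898663444
```

Call:
arm_command --pt "1 0.33 0.19 0 0 0 -0.2" --pt "1 0.66 0.38 0 0 0 -0.36" --pt "1 0.82 0.46 0 0 0 -0.44"

```text
clock: 1.6
position: [0.5199, -0.2693, 0.2483]
tool_rot: [3.141, -0.001, 2.0]
force: [-0.8, -0.9, -0.3]
grip_width: 0.0856
```

Call:
arm_command --pt "1 0.32 0.24 0 0 0 -0.15" --pt "1 0.64 0.48 0 0 0 -0.3" --pt "1 0.765 0.57 0 0 0 -0.38"

```text
clock: 1.98
position: [0.5495, -0.1292, 0.2484]
tool_rot: [3.141, -0.0, 2.299]
force: [-0.5, -0.3, 0.6]
grip_width: 0.0857
```

Call:
arm_command --pt "1 0.29 0.29 0 0 0 -0.15" --pt "1 0.57 0.58 0 0 0 -0.3" --pt "1 0.68 0.69 0 0 0 -0.38"

```text
clock: 2.35
position: [0.5588, 0.0154, 0.2483]
tool_rot: [3.141, -0.0, 2.598]
force: [0.3, -1.1, -1.5]
grip_width: 0.0856
```

Call:
arm_command --pt "1 0.23 0.32 0 0 0 -0.1" --pt "1 0.46 0.65 0 0 0 -0.2" --pt "1 0.56 0.79 0 0 0 -0.25"

```text
clock: 2.72
position: [0.5483, 0.1599, 0.2482]
tool_rot: [3.141, -0.0, 2.793]
force: [-0.2, 0.1, 0.0]
grip_width: 0.0852
```

Run:
```python
from h import *
s=telemetry.observe(); print(s["qpos"].round(3),s["position"].round(4),s["tool_rot"].round(4),s["force"].round(2))
plan((.5405,.318,.25),np.pi-.222)
```

```text
[ 0.14   0.526 -0.75   1.718  0.403  1.058  0.478] [0.5483 0.1599 0.2482] [ 3.1413e+00 -3.0000e-04  2.7930e+00] [-0.21  0.13  0.03]
delta [ 0.4089  0.9731 -0.0113] turn [ 0.0004 -0.0003 -0.1612] rows 2.533397397651892 0.677874777112465
```

Call:
arm_command --pt "1 0.16 0.39 0 0 0 -0.08" --pt "1 0.32 0.78 0 0 0 -0.16" --pt "1 0.41 0.97 0.3 0 0 -0.16" --pt "1 0.41 0.97 0.6 0 0 -0.16" --pt "1 0.41 0.97 0.8 0 0 -0.16" --pt "1 0.41 0.97 0.8 0 0 -0.16"

```text
clock: 3.48
position: [0.5404, 0.3138, 0.1262]
tool_rot: [-3.138, -0.002, 2.915]
force: [1.4, 0.3, 0.3]
grip_width: 0.0851
```

Run:
```python
from h import *
s=telemetry.observe(); print(s["qpos"].round(3),s["position"].round(4),s["tool_rot"].round(4),s["force"].round(2))
for n,a in(("top",(240,160,60,65,9)),("side",(210,140,80,80,7))):
    im=cams.grab_frame(n); cv2.imwrite(f"pics/{n}1.png",im); draw(n,im,*a,[],f"pics/{n}1c.png")
plan((.5405,.318,.036),np.pi-.222)
```

```text
[-0.175  0.757 -0.689  1.669  0.575  0.933  0.259] [0.5404 0.3138 0.1262] [-3.1383e+00 -2.3000e-03  2.9148e+00] [1.36 0.26 0.28]
delta [0.0103 0.0172 0.621 ] turn [ 0.0001  0.0007 -0.0052] rows 1.4911142077014574 0.02199655948726697
```

View pics/top1c.png

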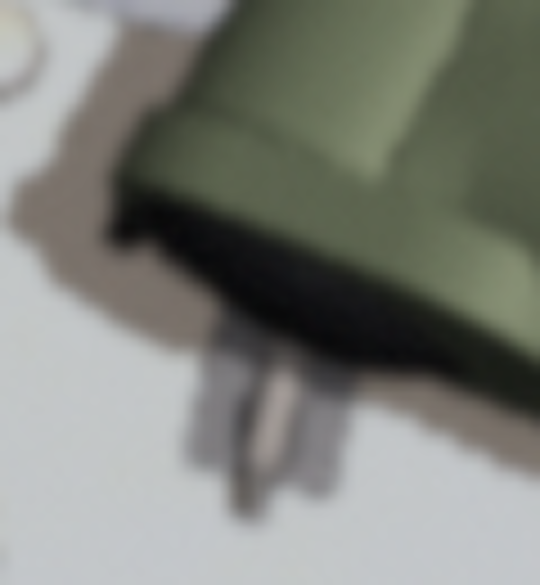

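View pics/side1c.png

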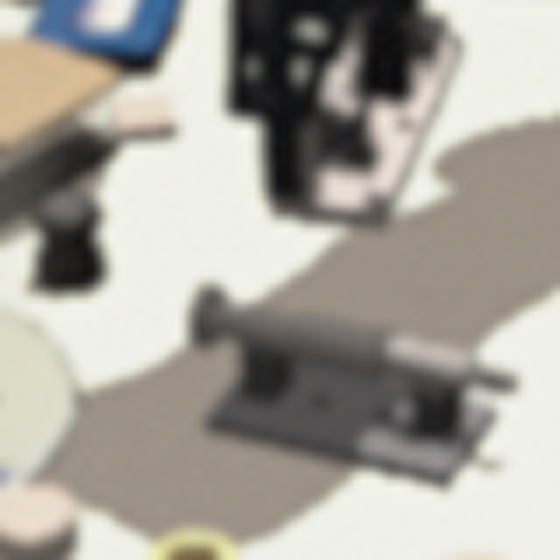

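The top view is mostly hidden by the arm, but it shows the shaft tail at (250,500) in the crop. The side view shows the finger at (285,180) above the shaft, and the path is clear. I'll go down now.

Call:
arm_command --pt "1 0.01 0.017 0.2 0 0 0" --pt "1 0.01 0.017 0.4 0 0 0" --pt "1 0.01 0.017 0.55 0 0 0" --pt "1 0.01 0.017 0.6 0 0 0" --pt "1 0.01 0.017 0.6 0 0 0"

```text
clock: 4.2
position: [0.5399, 0.3186, 0.0388]
tool_rot: [3.141, 0.0, 2.917]
force: [0.1, 0.0, 0.5]
grip_width: 0.0854
```

Run:
```python
from h import *
s=telemetry.observe(); print(s["qpos"].round(3),s["position"].round(4),s["tool_rot"].round(4),s["force"].round(2))
for n,a in(("side",(210,140,80,80,7)),):
    im=cams.grab_frame(n); cv2.imwrite(f"pics/{n}2.png",im); draw(n,im,*a,[],f"pics/{n}2c.png")
plan((.5405,.318,.036),np.pi-.222)
```

```text
[-0.226  0.872 -0.618  1.699  0.671  0.794  0.184] [0.5399 0.3186 0.0388] [3.1413e+00 2.0000e-04 2.9175e+00] [0.11 0.02 0.49]
delta [-0.0038 -0.0044  0.0213] turn [ 0.0009  0.0009 -0.0027] rows 0.052976917950324734 0.01246538907315953
```

View pics/side2c.png

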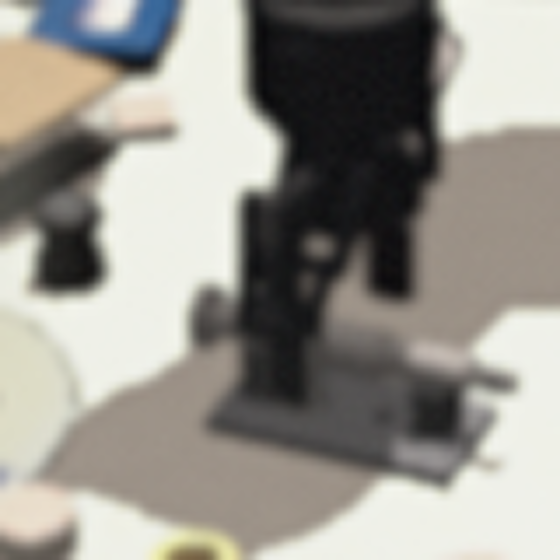

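Run:
```python
from h import *
im=cv2.imread("pics/side2.png"); p=np.array([.5399,.3186,.0388]); 
f=box(-11,11,42.5,57,-4,40)+box(-11,11,-57,-42.5,-4,40)
draw("side",im,210,140,80,80,7,[(p,2.9175,f,(0,0,255)),(np.array([.5405,.318,0]),-.222,shaft(38),(0,200,0))],"pics/side2o.png")
```

```text
(no output)
```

View pics/side2o.png

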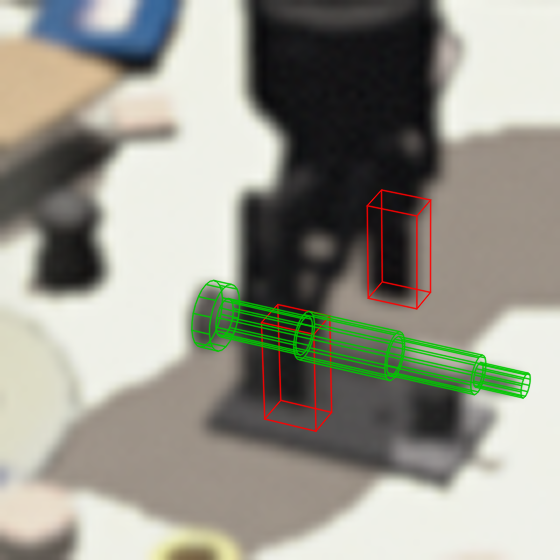

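Call:
arm_command --pt "0.5 -0.02 -0.004 0.02 0 0 0" --pt "0 -0.02 -0.004 0.02 0 0 0" --pt "-0.3 -0.02 -0.004 0.02 0 0 0" --pt "-0.3 -0.02 -0.004 0.02 0 0 0" --newtons 20

```text
clock: 4.75
position: [0.5425, 0.3173, 0.0355]
tool_rot: [3.141, 0.0, 2.918]
force: [0.3, 0.2, -0.3]
grip_width: 0.0299
```

Call:
arm_command --pt "-0.3 0.035 0 0 0 0 0" --pt "-0.4 0.035 0 0 0 0 0" --pt "-0.5 0.035 0 0 0 0 0" --pt "-0.6 0.035 0 0 0 0 0" --pt "-0.6 0.035 0 0 0 0 0"

```text
clock: 5.38
position: [0.5374, 0.3195, 0.0356]
tool_rot: [3.14, 0.0, 2.918]
force: [-0.4, 5.1, 0.3]
grip_width: 0.0191
```

Call:
arm_command --pt "-0.6 0 0.01 0 0 0 0" --pt "-0.6 0 0.01 0 0 0 0"

```text
clock: 5.62
position: [0.5375, 0.3197, 0.0355]
tool_rot: [-3.141, -0.0, 2.918]
force: [-3.2, -0.6, 7.0]
grip_width: 0.019
```

Call:
arm_command --pt "-0.8 0 0.01 0 0 0 0" --pt "-0.9 0 0.01 0 0 0 0" --pt "-0.9 0 0.01 -0.05 0 0 0" --pt "-0.9 0 0.01 -0.15 0 0 0" --newtons 90

```text
clock: 6.12
position: [0.5378, 0.3211, 0.0579]
tool_rot: [-3.141, -0.001, 2.918]
force: [0.4, -0.0, -2.6]
grip_width: 0.0175
```

Run:
```python
from h import *
s=telemetry.observe(); print(s["qpos"].round(3),s["position"].round(4),s["tool_rot"].round(4),s["force"].round(2),s["moment"].round(3))
plan((.5345,.3155,.2),np.pi-.222)
```

```text
[-0.22   0.846 -0.635  1.695  0.65   0.824  0.195] [0.5378 0.3211 0.0579] [-3.1409e+00 -8.0000e-04  2.9177e+00] [ 0.35 -0.02 -2.65] [ 0.054  0.069 -0.046]
delta [ 0.0139 -0.0417 -0.9471] turn [-0.0009 -0.001  -0.0025] rows 2.2755435293109567 0.011807889123098662
```

Call:
arm_command --pt "-0.9 0 0 -0.35 0 0 0" --pt "-0.9 0 0 -0.7 0 0 0.1" --pt "-0.9 0 0 -0.75 0 0 0.3" --pt "-0.9 0 0 -0.75 0 0 0.5" --pt "-0.9 0 0 -0.75 0 0 0.7" --pt "-0.9 0 0 -0.75 0 0 0.88" --pt "-0.9 0 0 -0.75 0 0 0.88"

```text
clock: 7.0
position: [0.5379, 0.3216, 0.1711]
tool_rot: [3.141, 0.0, 2.228]
force: [0.2, -0.3, -3.3]
grip_width: 0.0174
```

Run:
```python
from h import *
s=telemetry.observe(); print(s["qpos"].round(3),s["position"].round(4),s["tool_rot"].round(4),s["force"].round(2),s["moment"].round(3))
plan((.56,.21,.17),1.75)
plan((.58,.089,.17),np.pi-1.597,(.56,.21,.17,1.75))
```

```text
[-0.267  0.663 -0.557  1.645  0.411  0.953 -0.313] [0.5379 0.3216 0.1711] [3.1409e+00 2.0000e-04 2.2277e+00] [ 0.23 -0.28 -3.32] [0.004 0.028 0.006]
delta [-0.679  -0.3379  0.0073] turn [9.000e-04 1.000e-04 6.083e-01] rows 1.82028243001726 2.558171682479395
delta [-0.8175 -0.0126 -0.    ] turn [-0.     -0.      0.2615] rows 1.9622680754677733 1.0999041149800506
```

Call:
arm_command --pt "-0.9 -0.25 -0.13 0 0 0 0.2" --pt "-0.9 -0.5 -0.25 0 0 0 0.4" --pt "-0.9 -0.68 -0.34 0 0 0 0.6" --pt "-0.9 -0.68 -0.34 0 0 0 0.61"

```text
clock: 7.5
position: [0.5605, 0.2068, 0.1707]
tool_rot: [3.141, 0.001, 1.746]
force: [0.2, 0.7, -3.5]
grip_width: 0.0175
```

Call:
arm_command --pt "-0.9 -0.3 0 0 0 0 0.13" --pt "-0.9 -0.6 -0.01 0 0 0 0.26" --pt "-0.9 -0.8 -0.01 0.2 0 0 0.26" --pt "-0.9 -0.81 -0.01 0.35 0 0 0.26" --pt "-0.9 -0.81 -0.01 0.35 0 0 0.26" --pt "-0.9 -0.81 -0.01 0.35 0 0 0.26"

```text
clock: 8.25
position: [0.58, 0.0908, 0.1188]
tool_rot: [3.141, -0.001, 1.546]
force: [0.6, 1.1, -3.4]
grip_width: 0.0175
```

Run:
```python
from h import *
s=telemetry.observe(); print(s["qpos"].round(3),s["position"].round(4),s["tool_rot"].round(4),s["force"].round(2),s["moment"].round(3))
p=s["position"]
for n,a in(("side",(235,120,60,60,10)),("top",(290,140,110,75,7))):
    im=cams.grab_frame(n); cv2.imwrite(f"pics/{n}3.png",im); draw(n,im,*a,[],f"pics/{n}3c.png")
```

```text
[-0.002  0.647 -0.364  1.794  0.316  0.757 -0.555] [0.58   0.0908 0.1188] [ 3.1408e+00 -9.0000e-04  1.5463e+00] [ 0.58  1.13 -3.37] [ 0.028 -0.039  0.003]
```

View pics/side3c.png

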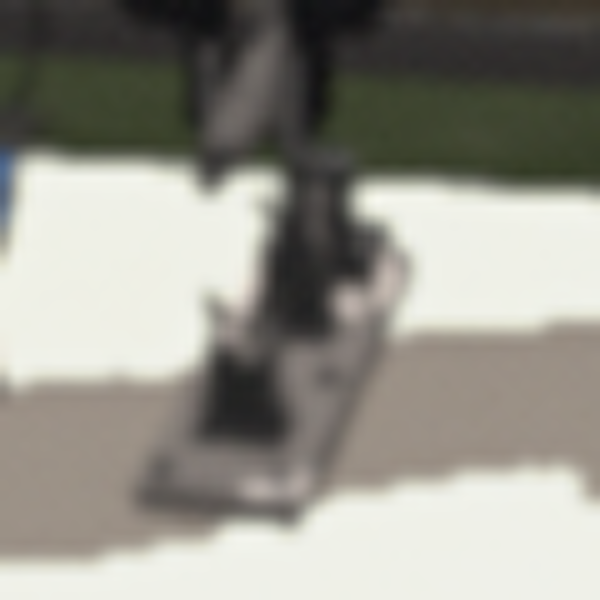

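View pics/top3c.png

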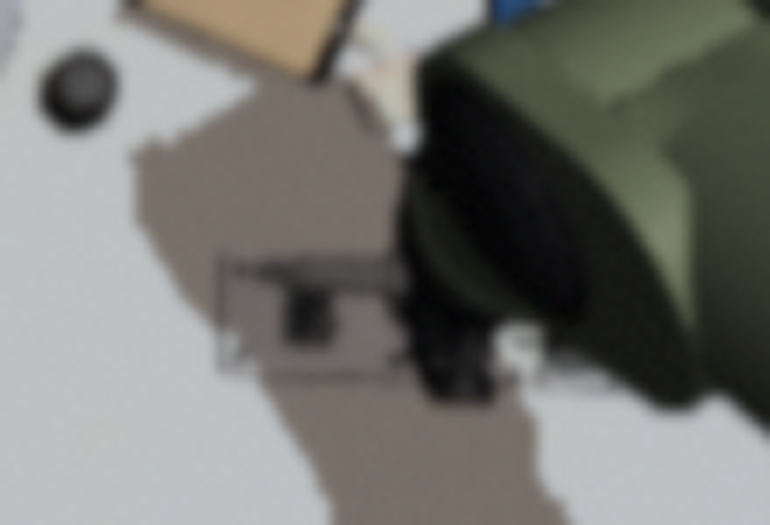

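Run:
```python
from h import *
p=np.array([.58,.0908,.1188+.002]); ps=p.copy(); 
N=np.array([.5795,.081,0]); ny=-1.597
nest=(N,ny,box(-78,112,-28,28,0,12)+box(-44,-32,-10,10,12,34),(0,0,255))
sh=(p,1.5463-np.pi,shaft(0),(0,200,0))
for n,a in(("side",(235,120,60,60,10)),("top",(290,140,110,75,7))):
    im=cv2.imread(f"pics/{n}3.png"); draw(n,im,*a,[nest,sh],f"pics/{n}3o.png")
```

```text
(no output)
```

View pics/side3o.png

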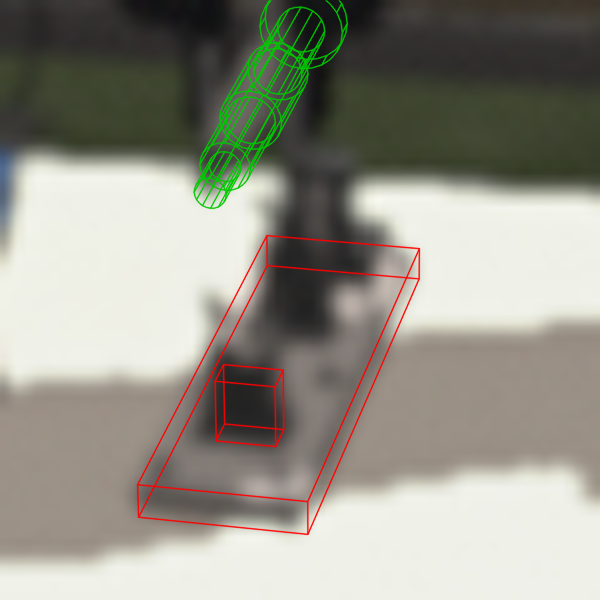

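View pics/top3o.png

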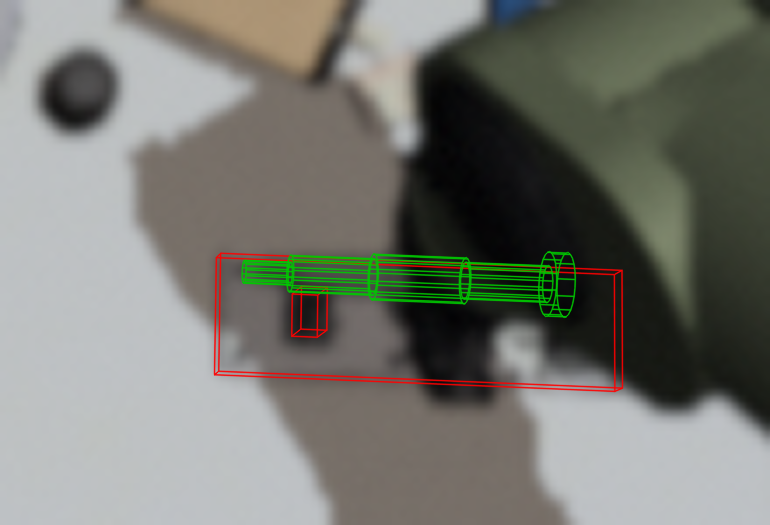

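Side view: the shaft tip at crop (208,188) lines up laterally with the model. Top view: clip a at crop (308,314) also matches. The shaft lies about on the nest axis, roughly 10 to 12 mm back of centre. I'll move it 6 mm towards the stop while descending to just above the clip lips.

Call:
arm_command --pt "-0.9 -0.04 0 0.1 0 0 0" --pt "-0.9 -0.04 0 0.2 0 0 0" --pt "-0.9 -0.04 0 0.28 0 0 0" --pt "-0.9 -0.04 0 0.33 0 0 0" --pt "-0.9 -0.04 0 0.33 0 0 0" --newtons 100

```text
clock: 8.98
position: [0.5792, 0.0837, 0.0677]
tool_rot: [-3.141, 0.0, 1.544]
force: [0.2, -0.6, -2.6]
grip_width: 0.0171
```

Run:
```python
from h import *
s=telemetry.observe(); print(s["qpos"].round(3),s["position"].round(4),s["tool_rot"].round(4),s["force"].round(2),s["moment"].round(3))
p=s["position"]+[0,0,.002]
N=np.array([.5795,.081,0]); ny=-1.597
nest=(N,ny,box(-78,112,-28,28,0,12)+box(-44,-32,-10,10,12,34),(0,0,255))
sh=(p,s["tool_rot"][2]-np.pi,shaft(0),(0,200,0))
for n,a in(("side",(235,120,60,60,10)),("top",(290,140,110,75,7))):
    im=cams.grab_frame(n); cv2.imwrite(f"pics/{n}4.png",im); draw(n,im,*a,[],f"pics/{n}4c.png"); draw(n,im,*a,[nest,sh],f"pics/{n}4o.png")
```

```text
[-0.014  0.72  -0.331  1.818  0.356  0.663 -0.579] [0.5792 0.0837 0.0677] [-3.1406e+00  1.0000e-04  1.5436e+00] [ 0.23 -0.57 -2.57] [ 0.058 -0.031  0.009]
```

View pics/side4c.png

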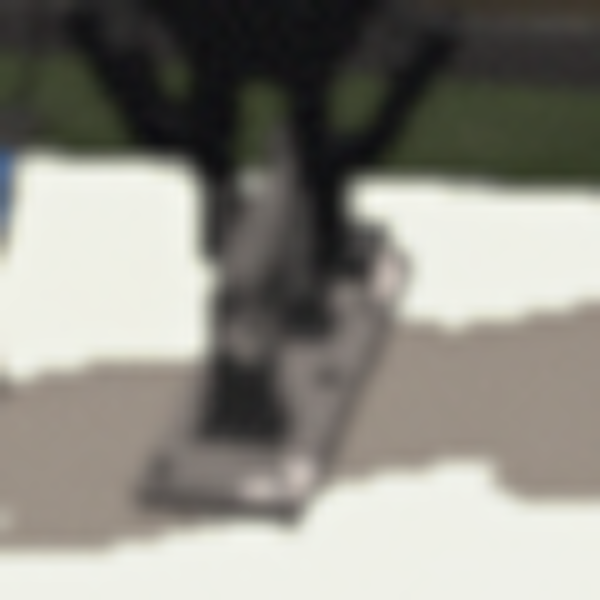

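View pics/side4o.png

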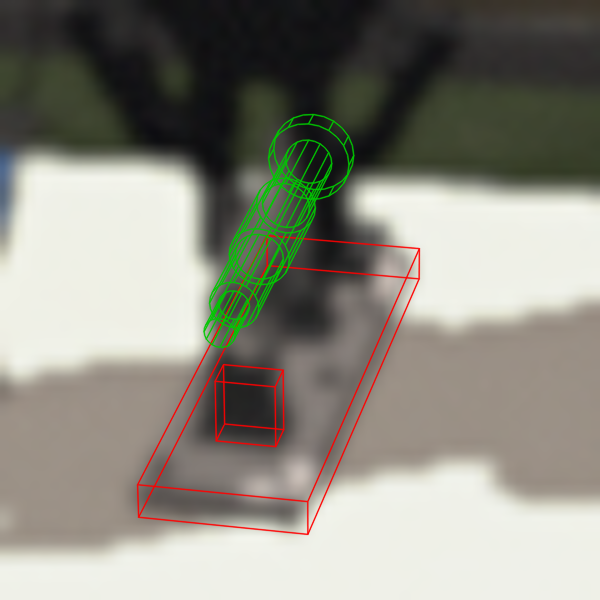

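View pics/top4c.png

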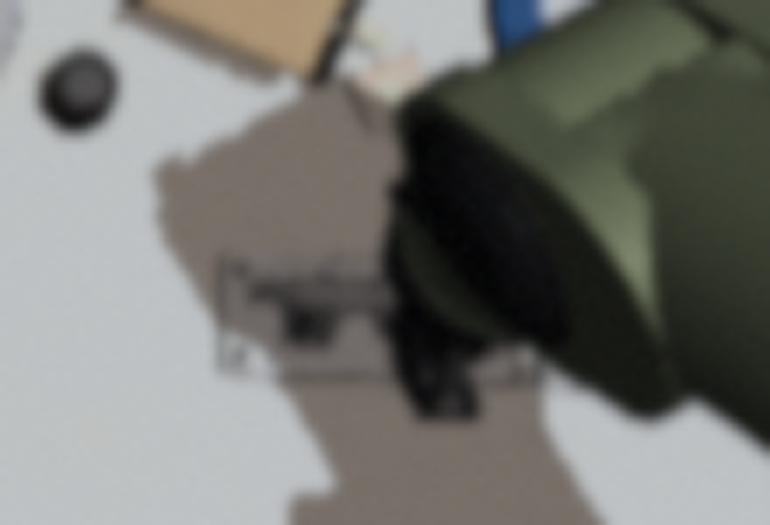

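View pics/top4o.png

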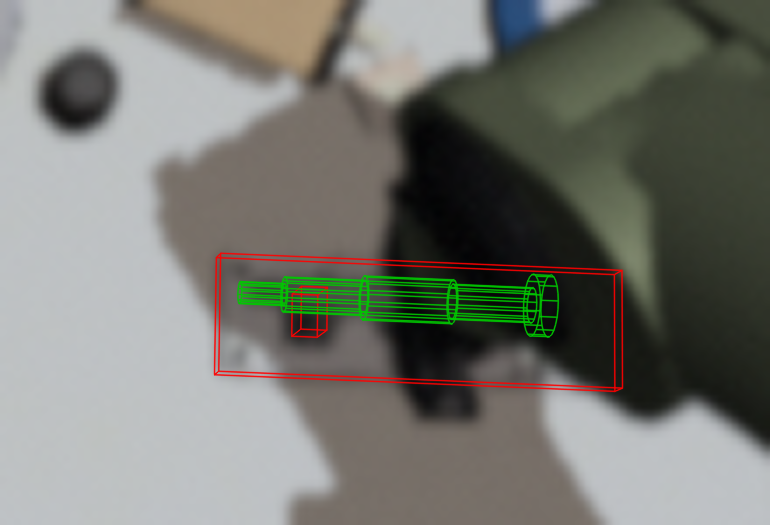

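Call:
arm_command --pt "-0.9 0.015 0.005 0.02 0 0 0" --pt "-0.9 0.015 0.005 0.04 0 0 0" --pt "-0.9 0.015 0.005 0.05 0 0 0" --pt "-0.9 0.015 0.005 0.05 0 0 0"

```text
clock: 9.57
position: [0.5802, 0.0857, 0.0607]
tool_rot: [-3.141, 0.0, 1.543]
force: [0.3, -0.8, -2.4]
grip_width: 0.0171
```

Call:
arm_command --pt "-0.9 0 0 0.007 0 0 0" --pt "-0.9 0 0 0.013 0 0 0" --pt "-0.9 0 0 0.013 0 0 0"

```text
clock: 9.95
position: [0.5803, 0.0857, 0.0588]
tool_rot: [-3.142, 0.0, 1.543]
force: [0.8, 0.3, -2.4]
grip_width: 0.0172
```

Call:
arm_command --pt "-0.9 0 0 0.007 0 0 0" --pt "-0.9 0 0 0.013 0 0 0" --pt "-0.9 0 0 0.013 0 0 0"

```text
clock: 10.32
position: [0.5802, 0.0857, 0.0569]
tool_rot: [-3.141, 0.0, 1.543]
force: [-2.0, 3.5, 0.6]
grip_width: 0.0173
```

Call:
arm_command --pt "-0.9 0.01 0 0 0 0 0" --pt "-0.9 0.02 0 0 0 0 0" --pt "-0.9 0.02 0 0 0 0 0"

```text
clock: 10.7
position: [0.5804, 0.089, 0.057]
tool_rot: [3.142, -0.0, 1.544]
force: [-2.2, -1.9, -0.0]
grip_width: 0.0173
```

Call:
arm_command --pt "-0.9 0 -0.007 0 0 0 0" --pt "-0.9 0 -0.007 0.007 0 0 0" --pt "-0.9 0 -0.007 0.007 0 0 0"

```text
clock: 11.08
position: [0.5795, 0.0887, 0.0559]
tool_rot: [3.141, -0.0, 1.543]
force: [-0.0, -3.5, -0.9]
grip_width: 0.0173
```

Run:
```python
from h import *
s=telemetry.observe(); print(s["position"].round(4),s["tool_rot"].round(4),s["force"].round(2),s["moment"].round(3))
```

```text
[0.5795 0.0887 0.0559] [ 3.1412e+00 -1.0000e-04  1.5432e+00] [-0.01 -3.47 -0.92] [-0.341 -0.166 -0.016]
```

Run:
```python
from h import *
s=telemetry.observe(); 
p=s["position"]+[0,0,.002]
N=np.array([.5795,.081,0]); ny=-1.597
nest=(N,ny,box(-78,112,-28,28,0,12)+box(-44,-32,-10,10,12,34),(0,0,255))
sh=(p,s["tool_rot"][2]-np.pi,shaft(0),(0,200,0))
for n,a in(("side",(245,135,45,45,13)),("top",(310,165,60,40,13))):
    im=cams.grab_frame(n); cv2.imwrite(f"pics/{n}5.png",im); draw(n,im,*a,[],f"pics/{n}5c.png"); draw(n,im,*a,[nest,sh],f"pics/{n}5o.png")
```

```text
(no output)
```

View pics/side5c.png

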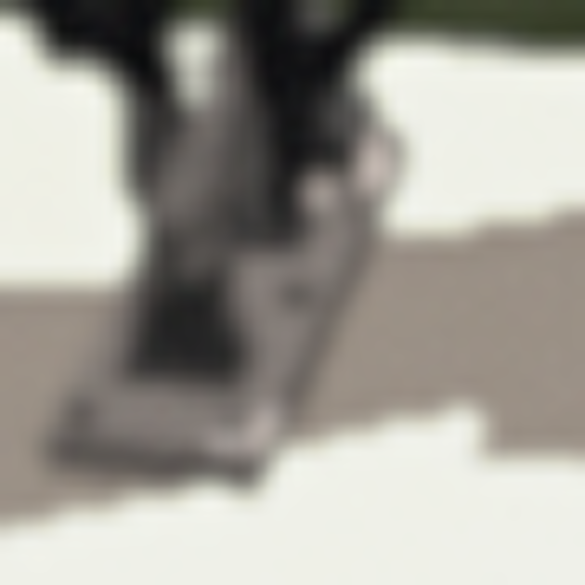

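View pics/side5o.png

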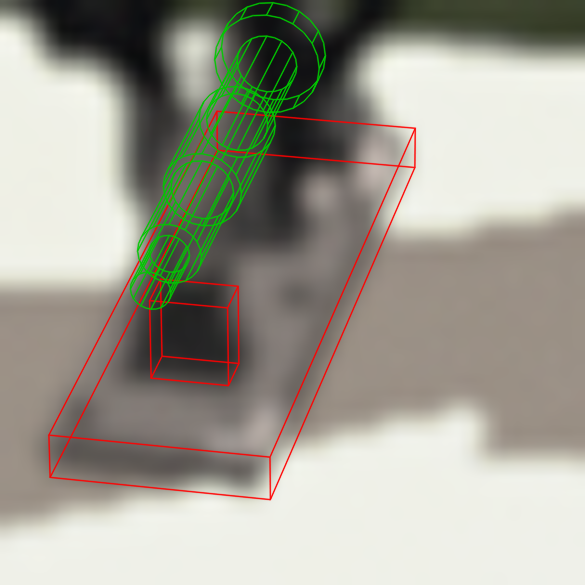

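View pics/top5c.png

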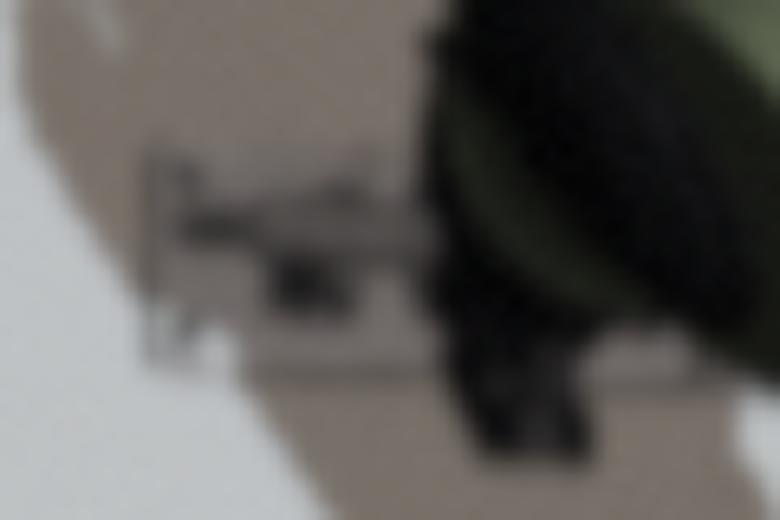

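View pics/top5o.png

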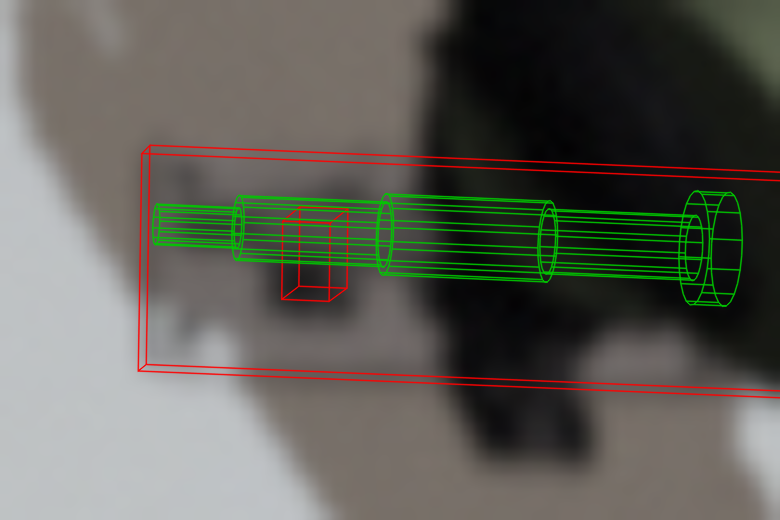

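Call:
arm_command --pt "-0.9 0 0 0 0 0 0" --pt "-0.9 0 0 0 0 0 0"

```text
clock: 11.42
position: [0.5795, 0.0888, 0.0559]
tool_rot: [3.141, -0.0, 1.543]
force: [-0.0, 2.8, -1.2]
grip_width: 0.0168
```

Run:
```python
from h import *
s=telemetry.observe(); print(s["position"].round(4),s["tool_rot"].round(4),s["force"].round(2),s["moment"].round(3))
```

```text
[0.5795 0.0888 0.0559] [ 3.1414e+00 -1.0000e-04  1.5433e+00] [-0.01  2.8  -1.21] [-0.007 -0.1   -0.035]
```

Call:
arm_command --pt "-0.9 0 0 0.007 0 0 0" --pt "-0.9 0 0 0.007 0 0 0"

```text
clock: 11.68
position: [0.5795, 0.0889, 0.0548]
tool_rot: [3.141, -0.0, 1.543]
force: [1.1, 1.2, 2.2]
grip_width: 0.0171
```

Call:
arm_command --pt "-0.9 0 0 0.007 0 0 0" --pt "-0.9 0 0 0.007 0 0 0"

```text
clock: 11.92
position: [0.5795, 0.0889, 0.0539]
tool_rot: [3.141, -0.0, 1.543]
force: [0.6, 1.5, 3.8]
grip_width: 0.0171
```

Call:
arm_command --pt "-0.9 0 0 0.007 0 0 0" --pt "-0.9 0 0 0.007 0 0 0"

```text
clock: 12.18
position: [0.5795, 0.0889, 0.0528]
tool_rot: [3.141, -0.0, 1.543]
force: [0.7, 0.3, 2.2]
grip_width: 0.0174
```

Call:
arm_command --pt "-0.9 0 0 0.007 0 0 0" --pt "-0.9 0 0 0.007 0 0 0"

```text
clock: 12.42
position: [0.5794, 0.0887, 0.0516]
tool_rot: [3.142, -0.0, 1.543]
force: [1.8, 0.5, 1.7]
grip_width: 0.0172
```

Call:
arm_command --pt "-0.9 0 0 0.007 0 0 0" --pt "-0.9 0 0 0.007 0 0 0"

```text
clock: 12.68
position: [0.5793, 0.0887, 0.0504]
tool_rot: [-3.141, 0.0, 1.543]
force: [2.4, 0.5, -1.5]
grip_width: 0.0171
```

Call:
arm_command --pt "-0.9 0 0 0.007 0 0 0" --pt "-0.9 0 0 0.007 0 0 0"

```text
clock: 12.92
position: [0.5792, 0.0887, 0.0493]
tool_rot: [-3.141, 0.0, 1.543]
force: [2.5, 0.3, -2.8]
grip_width: 0.0174
```

Call:
arm_command --pt "-0.9 0 0.003 0.007 0 0 0" --pt "-0.9 0 0.003 0.014 0 0 0"

```text
clock: 13.18
position: [0.5795, 0.0887, 0.0471]
tool_rot: [-3.141, 0.0, 1.543]
force: [0.7, 0.0, -4.4]
grip_width: 0.0168
```

Call:
arm_command --pt "-0.9 0 0 0.007 0 0 0" --pt "-0.9 0 0 0.007 0 0 0"

```text
clock: 13.42
position: [0.5795, 0.0887, 0.046]
tool_rot: [-3.141, 0.0, 1.543]
force: [1.6, 1.4, -10.0]
grip_width: 0.0169
```

Call:
arm_command --pt "-0.9 0 0 0.007 0 0 0" --pt "-0.9 0 0 0.007 0 0 0"

```text
clock: 13.68
position: [0.5796, 0.0887, 0.0452]
tool_rot: [-3.141, 0.0, 1.543]
force: [0.8, -0.6, -8.2]
grip_width: 0.0173
```

Run:
```python
from h import *
s=telemetry.observe(); print(s["position"].round(4),s["tool_rot"].round(4),s["force"].round(2),s["moment"].round(3))
```

```text
[0.5796 0.0887 0.0452] [-3.1411e+00  1.0000e-04  1.5433e+00] [ 0.79 -0.56 -8.19] [-0.207 -0.001 -0.01 ]
```

Call:
arm_command --pt "-0.9 0 0 0.005 0 0 0" --pt "-0.9 0 0 0.005 0 0 0"

```text
clock: 13.92
position: [0.5797, 0.0887, 0.0446]
tool_rot: [-3.141, 0.0, 1.543]
force: [-1.2, 2.5, -6.3]
grip_width: 0.0172
```

Call:
arm_command --pt "-0.9 0 0 0.005 0 0 0" --pt "-0.9 0 0 0.005 0 0 0"

```text
clock: 14.18
position: [0.5797, 0.0889, 0.0439]
tool_rot: [-3.141, -0.0, 1.543]
force: [-2.3, -0.5, -2.6]
grip_width: 0.0173
```

Call:
arm_command --pt "-0.9 0 0 0.005 0 0 0" --pt "-0.9 0 0 0.005 0 0 0"

```text
clock: 14.42
position: [0.5797, 0.0889, 0.0437]
tool_rot: [3.142, 0.0, 1.543]
force: [-6.4, 0.1, 9.6]
grip_width: 0.0174
```

Call:
arm_command --pt "-0.9 0 -0.005 0.003 0 0 0" --pt "-0.9 0 -0.005 0.003 0 0 0"

```text
clock: 14.68
position: [0.5796, 0.0889, 0.0436]
tool_rot: [3.14, -0.0, 1.543]
force: [-4.7, -0.7, 11.8]
grip_width: 0.017
```

Run:
```python
from h import *
s=telemetry.observe(); print(s["position"].round(4),s["tool_rot"].round(4),s["force"].round(2),s["moment"].round(3))
```

```text
[0.5796 0.0889 0.0436] [ 3.1401e+00 -1.0000e-04  1.5432e+00] [-4.72 -0.72 11.83] [-0.262  0.882 -0.027]
```

Call:
arm_command --pt "-0.9 0 -0.003 -0.004 0 0 0" --pt "-0.9 0 -0.003 -0.004 0 0 0"

```text
clock: 14.92
position: [0.5795, 0.089, 0.0437]
tool_rot: [3.14, -0.001, 1.543]
force: [4.2, 1.5, 4.0]
grip_width: 0.0171
```

Call:
arm_command --pt "-0.9 -0.002 0 0 0 0 0" --pt "-0.9 -0.0035 0 0 0 0 0"

```text
clock: 15.18
position: [0.5795, 0.0886, 0.0437]
tool_rot: [3.14, -0.001, 1.543]
force: [5.6, 2.1, 5.5]
grip_width: 0.017
```

Call:
arm_command --pt "-0.9 -0.002 0 0 0 0 0" --pt "-0.9 -0.0035 0 0 0 0 0"

```text
clock: 15.42
position: [0.5795, 0.0883, 0.0437]
tool_rot: [3.14, -0.001, 1.543]
force: [3.5, 2.3, 5.0]
grip_width: 0.0171
```

Call:
arm_command --pt "-0.9 -0.002 0.001 0 0 0 0" --pt "-0.9 -0.0035 0.001 0 0 0 0"

```text
clock: 15.68
position: [0.5795, 0.0878, 0.0437]
tool_rot: [3.14, -0.001, 1.544]
force: [4.1, 2.7, 6.7]
grip_width: 0.0171
```

Call:
arm_command --pt "-0.9 -0.002 0 0 0 0 0" --pt "-0.9 -0.0035 0 0 0 0 0"

```text
clock: 15.92
position: [0.5795, 0.0873, 0.0437]
tool_rot: [3.14, -0.001, 1.544]
force: [3.9, 2.3, 6.6]
grip_width: 0.0168
```

Call:
arm_command --pt "-0.9 -0.002 0.001 0 0 0 0" --pt "-0.9 -0.0035 0.001 0 0 0 0"

```text
clock: 16.18
position: [0.5795, 0.0868, 0.0437]
tool_rot: [3.14, -0.001, 1.544]
force: [3.3, 2.5, 6.3]
grip_width: 0.0174
```

Call:
arm_command --pt "-0.9 -0.002 0 0 0 0 0" --pt "-0.9 -0.0035 0 0 0 0 0"

```text
clock: 16.42
position: [0.5795, 0.0863, 0.0437]
tool_rot: [3.14, -0.001, 1.544]
force: [3.0, 1.5, 6.5]
grip_width: 0.017
```

Call:
arm_command --pt "-0.9 -0.002 0 0 0 0 0" --pt "-0.9 -0.0035 0 0 0 0 0"

```text
clock: 16.68
position: [0.5794, 0.0857, 0.0437]
tool_rot: [3.14, -0.001, 1.544]
force: [2.8, 3.3, 5.7]
grip_width: 0.0176
```

Call:
arm_command --pt "-0.9 -0.0015 0 0 0 0 0" --pt "-0.9 -0.003 0 0 0 0 0"

```text
clock: 16.92
position: [0.5795, 0.0854, 0.0437]
tool_rot: [3.14, -0.001, 1.544]
force: [3.2, 2.6, 7.8]
grip_width: 0.0171
```

Call:
arm_command --pt "-0.9 -0.0015 0 0 0 0 0" --pt "-0.9 -0.003 0 0 0 0 0"

```text
clock: 17.18
position: [0.5794, 0.0849, 0.0437]
tool_rot: [3.14, -0.001, 1.544]
force: [3.0, 3.8, 6.3]
grip_width: 0.0173
```

Run:
```python
from h import *
s=telemetry.observe(); print(s["position"].round(5),s["tool_rot"].round(4),s["force"].round(2),s["moment"].round(3))
p=s["position"]+[0,0,.002]
N=np.array([.5795,.081,0]); ny=-1.597
nest=(N,ny,box(-78,112,-28,28,0,12)+box(-44,-32,-10,10,12,34),(0,0,255))
sh=(p,s["tool_rot"][2]-np.pi,shaft(0),(0,200,0))
for n,a in(("side",(245,135,45,45,13)),("top",(310,165,60,40,13))):
    im=cams.grab_frame(n); cv2.imwrite(f"pics/{n}6.png",im); draw(n,im,*a,[],f"pics/{n}6c.png"); draw(n,im,*a,[nest,sh],f"pics/{n}6o.png")
```

```text
[0.57942 0.08487 0.04371] [ 3.1402e+00 -1.0000e-03  1.5436e+00] [2.99 3.84 6.25] [ 0.498 -0.566 -0.083]
```

View pics/side6c.png

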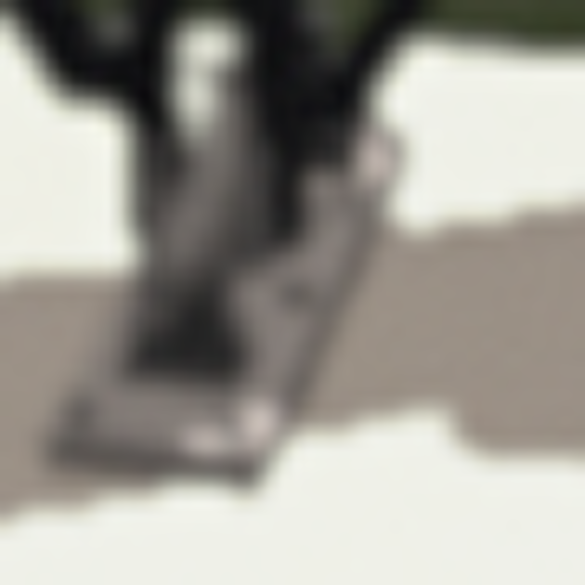

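View pics/top6c.png

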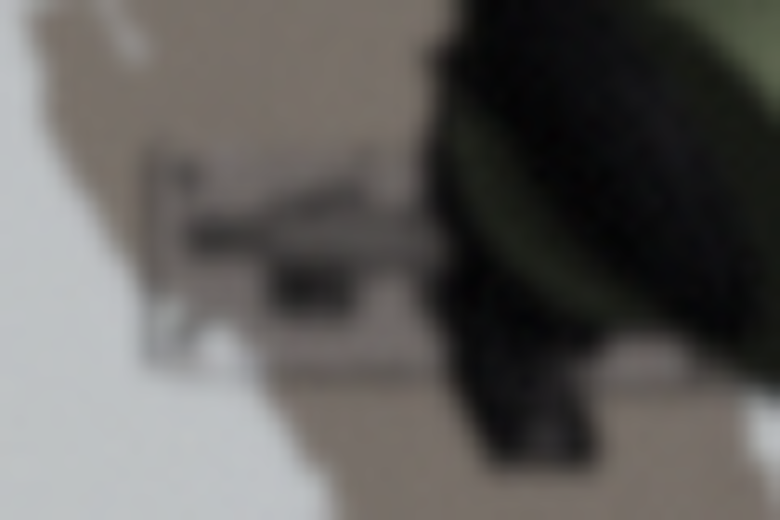

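View pics/top6o.png

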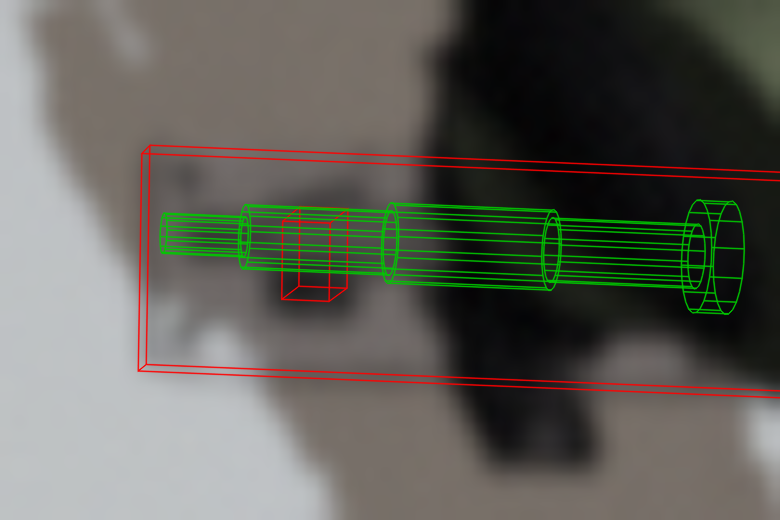

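Call:
arm_command --pt "-0.9 -0.0015 0 0 0 0 0" --pt "-0.9 -0.003 0 0 0 0 0"

```text
clock: 17.52
position: [0.5794, 0.0844, 0.0437]
tool_rot: [3.14, -0.001, 1.544]
force: [2.9, 3.2, 7.6]
grip_width: 0.0172
```

Call:
arm_command --pt "-0.9 -0.0015 0 0 0 0 0" --pt "-0.9 -0.003 0 0 0 0 0"

```text
clock: 17.77
position: [0.5794, 0.0839, 0.0437]
tool_rot: [3.14, -0.001, 1.544]
force: [2.8, 2.6, 6.6]
grip_width: 0.0171
```

Call:
arm_command --pt "-0.9 -0.0015 0 0 0 0 0" --pt "-0.9 -0.003 0 0 0 0 0"

```text
clock: 18.02
position: [0.5794, 0.0835, 0.0437]
tool_rot: [3.14, -0.001, 1.544]
force: [2.3, 2.7, 6.7]
grip_width: 0.0175
```

Call:
arm_command --pt "-0.9 -0.0015 0 0 0 0 0" --pt "-0.9 -0.003 0 0 0 0 0"

```text
clock: 18.27
position: [0.5794, 0.083, 0.0437]
tool_rot: [3.14, -0.001, 1.544]
force: [3.2, 2.5, 6.2]
grip_width: 0.017
```

Call:
arm_command --pt "-0.9 -0.0015 0 0 0 0 0" --pt "-0.9 -0.003 0 0 0 0 0"

```text
clock: 18.52
position: [0.5794, 0.0826, 0.0437]
tool_rot: [3.14, -0.001, 1.544]
force: [2.6, 2.8, 7.1]
grip_width: 0.0172
```

Call:
arm_command --pt "-0.9 -0.0015 0 0 0 0 0" --pt "-0.9 -0.003 0 0 0 0 0"

```text
clock: 18.77
position: [0.5794, 0.0822, 0.0437]
tool_rot: [3.14, -0.001, 1.544]
force: [2.8, 2.4, 7.0]
grip_width: 0.0173
```

Call:
arm_command --pt "-0.9 -0.0015 0 0 0 0 0" --pt "-0.9 -0.003 0 0 0 0 0"

```text
clock: 19.02
position: [0.5793, 0.0817, 0.0437]
tool_rot: [3.14, -0.001, 1.544]
force: [1.9, 2.9, 6.7]
grip_width: 0.0176
```

Call:
arm_command --pt "-0.9 -0.0015 0 0 0 0 0" --pt "-0.9 -0.003 0 0 0 0 0"

```text
clock: 19.27
position: [0.5793, 0.0813, 0.0437]
tool_rot: [3.14, -0.001, 1.544]
force: [2.4, 2.4, 7.9]
grip_width: 0.0169
```

Call:
arm_command --pt "-0.9 -0.0015 0 0 0 0 0" --pt "-0.9 -0.003 0 0 0 0 0"

```text
clock: 19.52
position: [0.5793, 0.0808, 0.0437]
tool_rot: [3.14, -0.001, 1.544]
force: [2.5, 2.3, 6.3]
grip_width: 0.0175
```

Run:
```python
from h import *
for n,a in(("top",(310,165,60,40,13)),):
    im=cams.grab_frame(n); cv2.imwrite(f"pics/{n}7.png",im); draw(n,im,*a,[],f"pics/{n}7c.png")
A=cv2.imread("pics/top6.png")[165:205,310:370];B=im[165:205,310:370]
cv2.imwrite("pics/cmp7.png",np.vstack([cv2.resize(x[5:25,8:40],None,fx=20,fy=14,interpolation=cv2.INTER_CUBIC) for x in(A,B)]))
for x in (A,B): print(x[16:20,10:24].mean((0,2)).round().astype(int))
```

```text
[106  92  96  94  80  70  68  69  70  69  67  68  69  70]
[122  97  98 103  98  84  74  71  71  67  62  60  65  68]
```

View pics/cmp7.png

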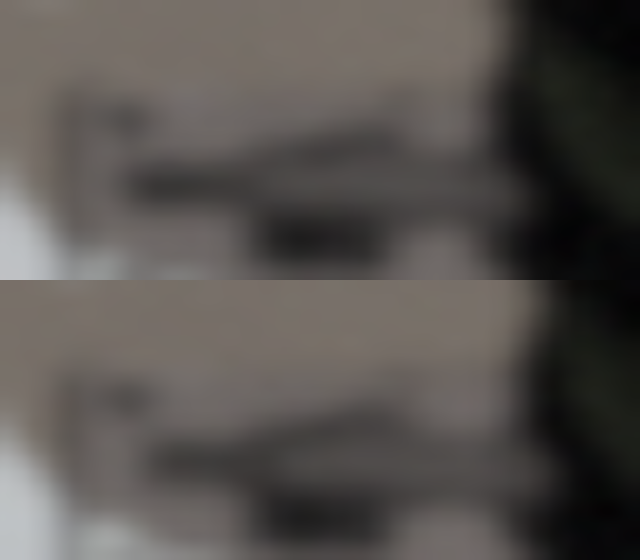

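The shaft tip moved from x≈130 to x≈155 in the comparison, about 1.3 px or 4 mm, so it slides with the gripper. I'll keep creeping.

Call:
arm_command --pt "-0.9 -0.0015 0 0 0 0 0" --pt "-0.9 -0.003 0 0 0 0 0"

```text
clock: 19.82
position: [0.5793, 0.0804, 0.0437]
tool_rot: [3.14, -0.001, 1.544]
force: [2.0, 3.0, 7.0]
grip_width: 0.0176
```

Call:
arm_command --pt "-0.9 -0.0015 0 0 0 0 0" --pt "-0.9 -0.003 0 0 0 0 0"

```text
clock: 20.08
position: [0.5793, 0.0799, 0.0437]
tool_rot: [3.14, -0.001, 1.544]
force: [3.3, 3.6, 7.2]
grip_width: 0.017
```

Call:
arm_command --pt "-0.9 -0.0015 0 0 0 0 0" --pt "-0.9 -0.003 0 0 0 0 0"

```text
clock: 20.32
position: [0.5793, 0.0795, 0.0437]
tool_rot: [3.14, -0.001, 1.544]
force: [3.2, 2.7, 7.7]
grip_width: 0.0174
```

Call:
arm_command --pt "-0.9 -0.0015 0 0 0 0 0" --pt "-0.9 -0.003 0 0 0 0 0"

```text
clock: 20.58
position: [0.5793, 0.079, 0.0437]
tool_rot: [3.14, -0.001, 1.544]
force: [2.4, 2.9, 6.6]
grip_width: 0.0173
```

Call:
arm_command --pt "-0.9 -0.0015 0 0 0 0 0" --pt "-0.9 -0.003 0 0 0 0 0"

```text
clock: 20.82
position: [0.5792, 0.0788, 0.0437]
tool_rot: [3.14, -0.001, 1.544]
force: [2.8, 5.2, 5.3]
grip_width: 0.0172
```

Call:
arm_command --pt "-0.9 0 0 0 0 0 0"

```text
clock: 20.95
position: [0.5793, 0.0788, 0.0437]
tool_rot: [3.14, -0.001, 1.544]
force: [2.2, 3.8, 6.0]
grip_width: 0.0174
```

Call:
arm_command --pt "-0.9 -0.001 0 0 0 0 0" --pt "-0.9 -0.001 0 0 0 0 0"

```text
clock: 21.2
position: [0.5792, 0.0788, 0.0437]
tool_rot: [3.14, -0.001, 1.544]
force: [2.5, 4.6, 6.2]
grip_width: 0.0173
```

Call:
arm_command --pt "-0.9 -0.001 0 0 0 0 0" --pt "-0.9 -0.001 0 0 0 0 0"

```text
clock: 21.45
position: [0.5792, 0.0788, 0.0437]
tool_rot: [3.14, -0.002, 1.544]
force: [2.9, 5.1, 5.8]
grip_width: 0.017
```

Call:
arm_command --pt "-0.9 -0.0015 0 0 0 0 0" --pt "-0.9 -0.0015 0 0 0 0 0"

```text
clock: 21.7
position: [0.5792, 0.0787, 0.0437]
tool_rot: [3.14, -0.002, 1.544]
force: [2.7, 6.4, 5.0]
grip_width: 0.0172
```

Call:
arm_command --pt "-0.9 -0.0015 0 0 0 0 0" --pt "-0.9 -0.002 0 0 0 0 0"

```text
clock: 21.95
position: [0.5792, 0.0787, 0.0437]
tool_rot: [3.14, -0.002, 1.544]
force: [2.5, 7.9, 5.5]
grip_width: 0.0171
```

Call:
arm_command --pt "-0.9 -0.0015 0 0 0 0 0" --pt "-0.9 -0.0015 0 0 0 0 0"

```text
clock: 22.2
position: [0.5792, 0.0787, 0.0437]
tool_rot: [3.14, -0.002, 1.544]
force: [2.6, 8.0, 5.4]
grip_width: 0.0171
```

Call:
arm_command --pt "-0.9 -0.0015 0 0 0 0 0" --pt "-0.9 -0.002 0 0 0 0 0"

```text
clock: 22.45
position: [0.5792, 0.0787, 0.0437]
tool_rot: [3.14, -0.003, 1.545]
force: [2.5, 9.1, 3.6]
grip_width: 0.0172
```

Run:
```python
from h import *
s=telemetry.observe(); print(s["position"].round(5),s["tool_rot"].round(4),s["force"].round(2),s["moment"].round(3))
```

```text
[0.57922 0.07871 0.04371] [ 3.1398e+00 -2.7000e-03  1.5446e+00] [2.5  9.08 3.57] [ 1.979 -0.658 -0.084]
```

Call:
arm_command --pt "-0.9 -0.001 0 0 0 0 0" --pt "-0.9 -0.0012 0 0 0 0 0" --pt "-0.9 -0.0012 0 0 0 0 0"

```text
clock: 22.82
position: [0.5792, 0.0787, 0.0437]
tool_rot: [3.14, -0.003, 1.545]
force: [2.1, 10.8, 4.5]
grip_width: 0.0172
```

Call:
arm_command --pt "-0.9 0 0 0 0 0 0" --pt "-0.9 0.002 0 0 0 0 0" --pt "-0.9 0.004 0 0 0 0 0" --newtons 40

```text
clock: 23.2
position: [0.5793, 0.0787, 0.0437]
tool_rot: [3.14, -0.002, 1.544]
force: [2.4, 7.5, 5.2]
grip_width: 0.0171
```

Call:
arm_command --pt "-0.5 0 0 0 0 0 0" --pt "-0.4 0 0 0 0 0 0" --pt "-0.2 0 0 0 0 0 0" --pt "0 0 0 0 0 0 0" --pt "0.2 0 0 0 0 0 0" --pt "0.2 0 0 0 0 0 0" --newtons 20

```text
clock: 23.95
position: [0.5785, 0.077, 0.0432]
tool_rot: [-3.141, 0.0, 1.543]
force: [-0.7, -1.3, -0.6]
grip_width: 0.0514
```

Run:
```python
from h import *
s=telemetry.observe(); print(s["position"].round(5),s["tool_rot"].round(4),s["force"].round(2),s["moment"].round(3),s["grip_width"])
for n,a in(("side",(245,135,45,45,13)),("top",(310,165,60,40,13))):
    im=cams.grab_frame(n); cv2.imwrite(f"pics/{n}8.png",im); draw(n,im,*a,[],f"pics/{n}8c.png")
```

```text
[0.57852 0.07699 0.04324] [-3.1415  0.      1.5433] [-0.69 -1.26 -0.6 ] [ 0.05  -0.015 -0.002] 0.051439814439798365
```

View pics/side8c.png

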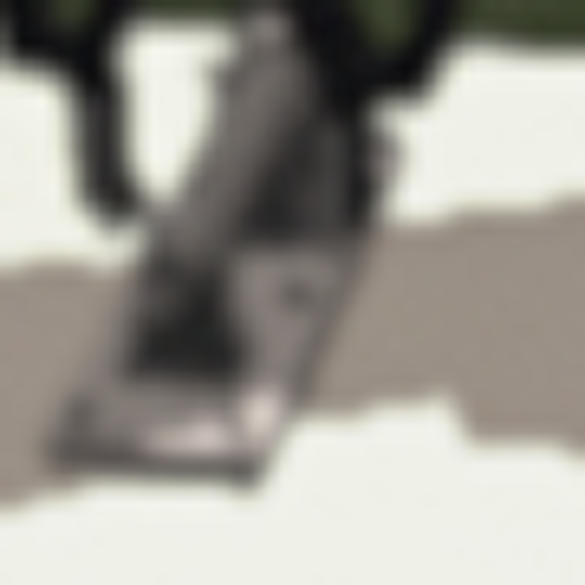

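The gripper is released: the shaft lies in the clips and both fingers are clear of it. I'll retreat straight up and inspect.

Call:
arm_command --pt "0.4 0 0 0 0 0 0" --pt "0.6 0 0 -0.1 0 0 0" --pt "0.6 0 0 -0.3 0 0 0" --pt "0.6 0 0 -0.6 0 0 0" --pt "0.6 0 0 -0.9 0 0 0" --pt "0.6 0 0 -0.95 0 0 0"

```text
clock: 24.8
position: [0.5798, 0.0772, 0.1897]
tool_rot: [3.137, -0.001, 1.543]
force: [-0.1, 0.3, -0.3]
grip_width: 0.0681
```

Call:
arm_command --pt "0.6 0 -0.4 -0.2 0 0 0" --pt "0.6 0 -0.8 -0.4 0 0 0" --pt "0.6 0 -1 -0.4 0 0 0" --pt "0.6 0 -1 -0.4 0 0 0"

```text
clock: 25.3
position: [0.4267, 0.0809, 0.2466]
tool_rot: [3.141, 0.001, 1.544]
force: [0.3, -1.1, 0.1]
grip_width: 0.0685
```

Run:
```python
from h import *
s=telemetry.observe(); print(s["position"].round(4),s["force"].round(2))
N=np.array([.5795,.081,0]); ny=-1.597
for n,a in(("side",(245,130,45,45,13)),("top",(310,160,90,50,8))):
    im=cams.grab_frame(n); cv2.imwrite(f"pics/{n}9.png",im); draw(n,im,*a,[],f"pics/{n}9c.png")
```

```text
[0.4267 0.0809 0.2466] [ 0.27 -1.12  0.14]
```

View pics/side9c.png

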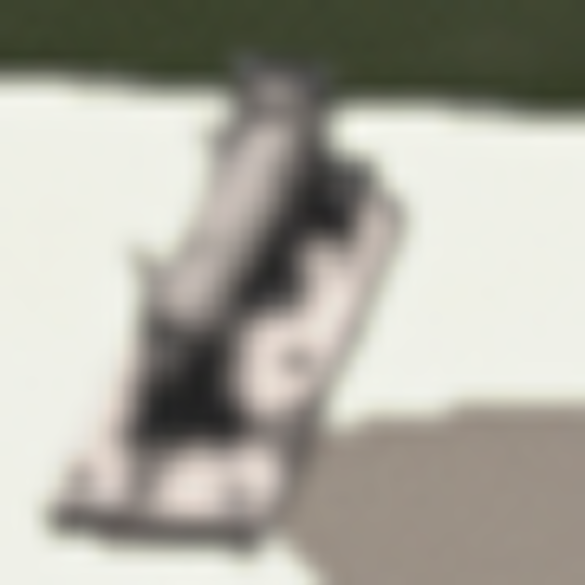

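View pics/top9c.png

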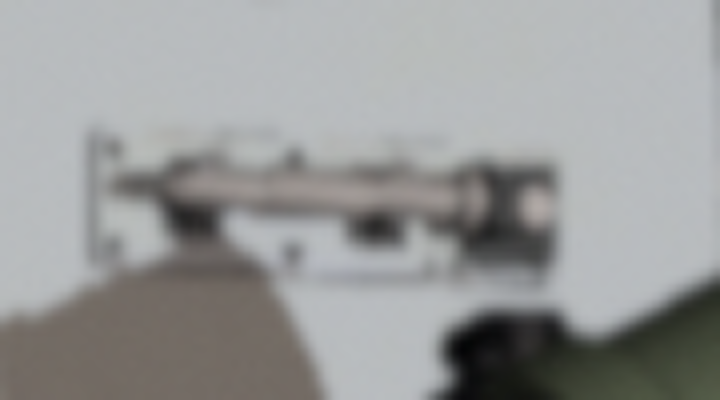

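Run:
```python
from h import *
N=np.array([.5800,.0795,0]); ny=-1.597
nest=(N,ny,box(-78,112,-28,28,0,12),(0,0,255)); sh=(N,ny,[(a+[5,0,0],b+[5,0,0]) for a,b in shaft(46)],(0,160,0))
ims=[]
for n,a in(("side",(245,130,45,45,12)),("top",(310,160,90,50,8))):
    im=cv2.imread(f"pics/{n}9.png"); draw(n,im,*a,[nest,sh],f"pics/{n}9o.png")
d=cv2.absdiff(cv2.imread("pics/top9.png"),cv2.imread("pics/top0.png"))[120:215,200:400]
cv2.imwrite("pics/diff9.png",cv2.resize(np.clip(d.astype(int)*3,0,255).astype(np.uint8),None,fx=4,fy=4))
```

```text
(no output)
```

View pics/side9o.png

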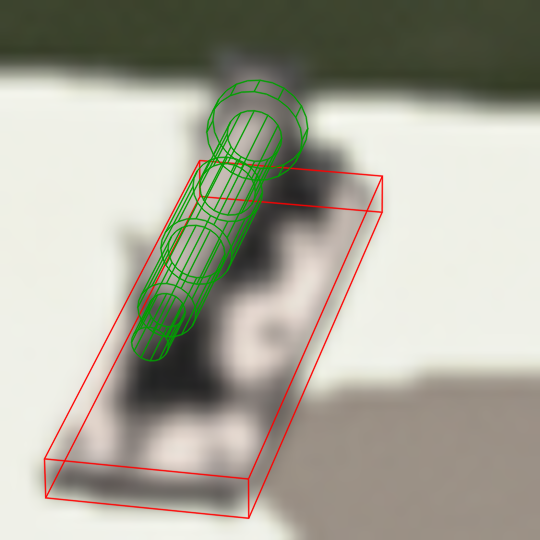

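View pics/top9o.png

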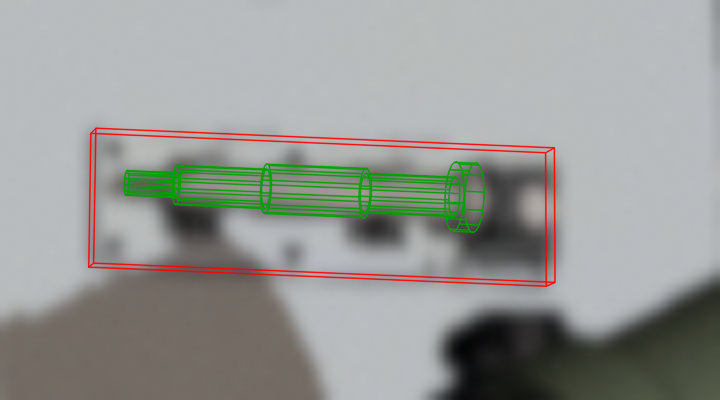

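View pics/diff9.png

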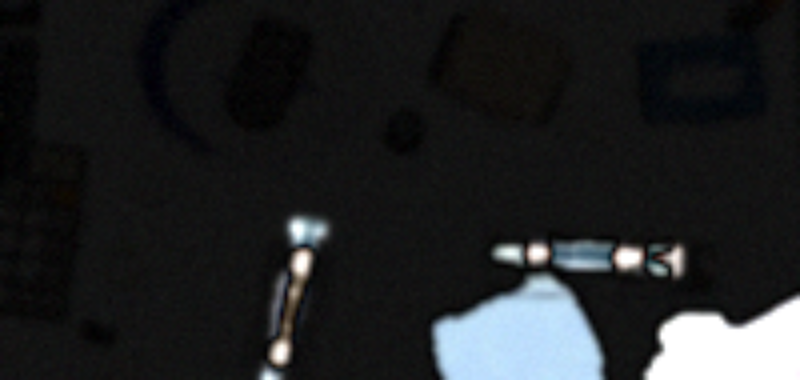

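The shaft lies home along the nest axis with its collar at the stop. The difference picture shows that only the shaft moved; the stop block, loupe and gauge block are unchanged. I'm handing in.

```bash
python3 -c "
from workcell import job
print(job.job_done())"
```

```text
the job is handed in; nothing more can be done
None
```

I loaded the shaft into the nest, pressed it home in both clips, slid it until the collar met the stop, and handed the job in. It took about 25 s. No verdict is reported, so what follows is my own checking.

- **Seating:** In the clips the tool was pulled down with about 7 N. The reading then rose to about 12 N upward once the shaft bore on the Vs. The tool height puts the shaft axis about 46 mm above the desk.
- **Collar on the stop:** The slide ran at a steady sideways reading of about 2.7 N. After contact I raised it to 10.8 N, which leaves an estimated 8 N on the button. I held that for about 0.4 s.
- **After letting go:** The pictures show the shaft along the nest axis with the collar at the button. A before/after difference of the top picture shows no change at the stop block, loupe or gauge block. The flanged part lay outside that difference crop, but the arm stayed clear of it.

Some checks were weak or disagreed:
- **Slide friction:** It read about 2.7 N, below the 4 to 8 N you stated. The 8 N on the stop is therefore an estimate, not a direct reading.
- **Force readings:** The force along the axis jumped by about ±3 N as the shaft first touched the clip lips.
- **Cameras:** The side and top views disagreed by a few millimetres along the nest, so I found the stop by force, not by vision.
- **Stop setting:** The pictures resolve only about 2.7 mm per pixel, so a stop shift near 1.5 mm would be hard to see. The forces suggest it held.

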